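Clear the sawn-off slugs from the saw plate

TASK

Bar has been sawn on the steel plate on the bench and the sawn-off slugs are still lying on it. First swing the length stop fully clear of the plate, then with the wood block wipe every slug off the plate into the gutter along its far edge, put the block back flat on the bench, and only then take the hand shovel, run it along the gutter to trap the slugs against the end wall, lift them out and tip them all into the black scrap pot; finally set the shovel back down flat on the bench, clear of the plate and gutter as the block must be too, and swing the length stop fully home across the plate, ready for the next cut. The slugs have sharp sawn edges, so do not handle them with the gripper, and leave the bearing, the spanner and the small tin box where they lie.

Things in the scene. Friction and masses are not known exactly. Their poses are not given: they have to be found in the camera images.
- station: Saw plate with gutter: one fixed unit of bright metal. Origin on the bench top under the middle of the plate's far edge; x points from the plate across the gutter, y along the gutter, z up. Slugs slide easily on all of it (friction about 0.3).
- plate_top (a point): Middle of the steel plate's top, 22 mm above the bench, axes as the unit's. Plate 150 mm in x, 200 in y (unit frame: x -150 to 0, y -100 to 100). Along each of its two sides (y) runs a guide strip 8 mm wide, 12 mm high, inner faces 92 mm from the middle; near edge and far (gutter) edge are open. The block spans about half its width.
- gutter_floor (a point): Middle of the gutter's floor, 3 mm above the bench, axes as the unit's. Straight sheet trough, inside 80 mm wide (x) and 340 long (unit frame: x 0 to 80, y -235 to 105). Far wall and end walls rise to 33 mm above the bench; on the plate side the plate's edge or a wall 22 mm high. The end at +y is nearer the pot; the 130 mm at the -y end run past the plate and start empty.
- stop (a joint): Length stop: a flat steel arm on an upright pivot at the plate's right side (-y), at x = -30, y = -115 mm of the unit. Radians: 0 = fully home, arm pointing along +y across the plate, underside 37 mm above the bench (slugs pass under it, the block does not); grows as it swings clear towards the near edge, to its end at 1.65, parked beside the plate. Light friction (about 1 N at the knob), stays where left.
- stop_knob (a point): The stop's upright round black knob, 16 mm across, from 49 to 81 mm above the bench, on the arm 110 mm from the pivot. Point: on the knob's axis, 67 mm above the bench; moves in a level circle about the pivot.
- shovel_grip (a point): Hand shovel: dark sheet-metal pan 95 x 72 mm with a wooden bar across it. Point: centre of the bar, 70 mm above the flat underside; -x points to the lip, y along the bar, z up. Bar 22 mm thick (x), 24 high, 60 free between two straps; take it from above, fingers closing along x. 0.25 kg, balances about under the bar. Gutter leaves 4 mm each side.
- shovel: The same shovel: origin on its underside straight below the bar's centre, axes as above. Lip: straight edge at x = -55 mm, full width; floor ramps from 0.6 mm at the lip to 3 mm at x = -22, then flat to the back wall at x = +40. Side walls 26 mm high, sloping down to end 35 mm behind the lip; back wall 30. Slugs slide off when it is tipped lip down by 40 degrees or more.
- scraper_center (a point): The wood block used as scraper: plain wooden block 62 mm (x) by 110 mm (y) by 42 mm high (z), 0.2 kg. This point is its centre. Grasp it across the 62 mm.
- pot: The scrap pot: round black open pot standing fixed on the bench, 176 mm across the rim, 140 mm at the foot, 165 mm high, floor 5 mm thick, wall about 4 mm. Origin at the centre of its underside.
- bearing: Bystander: ball bearing 52 mm across, 15 mm high, lying flat on the bench beyond the end of the gutter, towards the pot; origin at the centre of its underside.
- spanner: Bystander: steel combination spanner 159 mm long, 25 mm wide, 8 mm thick, on the bench at the far right; origin at the centre of its underside, y along it.
- feeler_box: Bystander: small red tin box 52 x 87 x 21 mm, on the bench to the left of the plate; origin at the centre of its underside.
- slug0_center (a point): Slug, sawn off 20 mm round bar: flat steel disc 20 mm across and 9 mm thick, 22 g, small chamfers; starts lying flat on the plate; may be absent (None). This point is its centre, z its thickness axis.
- slug1_center (a point): Slug, sawn off 20 mm round bar: flat steel disc 20 mm across and 9 mm thick, 22 g, small chamfers; starts lying flat on the plate; may be absent (None). This point is its centre, z its thickness axis.
- slug2_center (a point): Slug, sawn off 20 mm round bar: flat steel disc 20 mm across and 9 mm thick, 22 g, small chamfers; starts lying flat on the plate; may be absent (None). This point is its centre, z its thickness axis.
- slug3_center (a point): Slug, sawn off hexagon bar: flat steel hexagon 21 mm over corners, 18 mm over flats, 10 mm thick, 22 g, small chamfers; starts lying flat on the plate; may be absent (None). This point is its centre, z its thickness axis.
- slug4_center (a point): Slug, sawn off hexagon bar: flat steel hexagon 21 mm over corners, 18 mm over flats, 10 mm thick, 22 g, small chamfers; starts lying flat on the plate; may be absent (None). This point is its centre, z its thickness axis.
- slug5_center (a point): Slug, sawn off hexagon bar: flat steel hexagon 21 mm over corners, 18 mm over flats, 10 mm thick, 22 g, small chamfers; starts lying flat on the plate; may be absent (None). This point is its centre, z its thickness axis.

How it is judged:
On the way, in this order (a step that is already met when the one before it is completed fails the run):
1. the length stop is swung clear of the plate (value of joint stop above 1.4 rad), for 0.2 s.
2. with the shovel still lying on the bench, every slug has been wiped off the plate and lies in the gutter (x of slug0_center in the frame of station between 0 and 0.082 m and y of slug0_center in the frame of station between -0.237 and 0.107 m and z of each of slug0_center, slug1_center, slug2_center, slug3_center, slug4_center, slug5_center in the frame of station below 0.021 m and x of slug1_center in the frame of station between 0 and 0.082 m and y of slug1_center in the frame of station between -0.237 and 0.107 m and x of slug2_center in the frame of station between 0 and 0.082 m and y of slug2_center in the frame of station between -0.237 and 0.107 m and x of slug3_center in the frame of station between 0 and 0.082 m and y of slug3_center in the frame of station between -0.237 and 0.107 m and x of slug4_center in the frame of station between 0 and 0.082 m and y of slug4_center in the frame of station between -0.237 and 0.107 m and x of slug5_center in the frame of station between 0 and 0.082 m and y of slug5_center in the frame of station between -0.237 and 0.107 m and height (world z) of shovel_grip below 0.085 m and angle between shovel_grip's own z axis and vertical below 0.15 rad and distance of scraper_center from where it was at the start of the episode above 0.03 m and (x of shovel_grip in the frame of station below -0.165 m or x of shovel_grip in the frame of station above 0.115 m or y of shovel_grip in the frame of station below -0.265 m or y of shovel_grip in the frame of station above 0.13 m or (x of shovel_grip in the frame of station below -0.033 m and y of shovel_grip in the frame of station below -0.13 m))), for 0.2 s.
3. the wood block has been put back flat on the bench, clear of plate and gutter (height (world z) of scraper_center below 0.03 m and angle between each of scraper_center, shovel_grip's own z axis and vertical below 0.15 rad and (x of scraper_center in the frame of station below -0.165 m or x of scraper_center in the frame of station above 0.115 m or y of scraper_center in the frame of station below -0.265 m or y of scraper_center in the frame of station above 0.13 m or (x of scraper_center in the frame of station below -0.033 m and y of scraper_center in the frame of station below -0.13 m)) and contact force between the fingers and scraper below 0.1 N and height (world z) of shovel_grip below 0.085 m), for 0.2 s.
4. the shovel is lifted out of the gutter with slugs lying on it (height (world z) of shovel above 0.06 m and ((x of slug0_center in the frame of shovel between -0.055 and 0.04 m and y of slug0_center in the frame of shovel between -0.036 and 0.036 m and z of slug0_center in the frame of shovel between 0 and 0.035 m) or (x of slug1_center in the frame of shovel between -0.055 and 0.04 m and y of slug1_center in the frame of shovel between -0.036 and 0.036 m and z of slug1_center in the frame of shovel between 0 and 0.035 m) or (x of slug2_center in the frame of shovel between -0.055 and 0.04 m and y of slug2_center in the frame of shovel between -0.036 and 0.036 m and z of slug2_center in the frame of shovel between 0 and 0.035 m) or (x of slug3_center in the frame of shovel between -0.055 and 0.04 m and y of slug3_center in the frame of shovel between -0.036 and 0.036 m and z of slug3_center in the frame of shovel between 0 and 0.035 m) or (x of slug4_center in the frame of shovel between -0.055 and 0.04 m and y of slug4_center in the frame of shovel between -0.036 and 0.036 m and z of slug4_center in the frame of shovel between 0 and 0.035 m) or (x of slug5_center in the frame of shovel between -0.055 and 0.04 m and y of slug5_center in the frame of shovel between -0.036 and 0.036 m and z of slug5_center in the frame of shovel between 0 and 0.035 m))), for 0.3 s.
At the end, for the whole second after the job is handed in: Every slug lies at rest in the black pot (within 80 mm of its axis, below 100 mm); shovel and wood block rest flat on the bench (within 9 degrees), clear of plate and gutter (centres about 30 mm or more beyond their edges), released; the length stop is home (within 0.1 rad) (value of joint stop below 0.1 rad and horizontal distance between each of slug0_center, slug1_center, slug2_center, slug3_center, slug4_center, slug5_center and pot below 0.08 m and height (world z) of each of slug0_center, slug1_center, slug2_center, slug3_center, slug4_center, slug5_center below 0.1 m and linear speed of each of slug0, slug1, slug2, slug3, slug4, slug5 below 0.05 m/s and height (world z) of shovel_grip below 0.08 m and angle between each of shovel_grip, scraper_center's own z axis and vertical below 0.15 rad and (x of shovel_grip in the frame of station below -0.165 m or x of shovel_grip in the frame of station above 0.115 m or y of shovel_grip in the frame of station below -0.265 m or y of shovel_grip in the frame of station above 0.13 m or (x of shovel_grip in the frame of station below -0.033 m and y of shovel_grip in the frame of station below -0.13 m)) and height (world z) of scraper_center below 0.03 m and (x of scraper_center in the frame of station below -0.165 m or x of scraper_center in the frame of station above 0.115 m or y of scraper_center in the frame of station below -0.265 m or y of scraper_center in the frame of station above 0.13 m or (x of scraper_center in the frame of station below -0.033 m and y of scraper_center in the frame of station below -0.13 m)) and linear speed of shovel below 0.02 m/s and contact force between the fingers and shovel below 0.1 N); the robot touches nothing.
It fails at once if a slug is handled with the gripper (more than 5 N between fingers and a slug) (contact force between the fingers and slug0 above 5 N or contact force between the fingers and slug1 above 5 N or contact force between the fingers and slug2 above 5 N or contact force between the fingers and slug3 above 5 N or contact force between the fingers and slug4 above 5 N or contact force between the fingers and slug5 above 5 N).
It fails at once if the bearing, the spanner or the tin box is shifted by more than 30 mm (distance of any of bearing, spanner, feeler_box from where it was at the start of the episode above 0.03 m).
Of slug0, slug1, slug2, slug3, slug4, slug5 only 3 to 6 are there at a start; the rules pass over those that are not, and their reading is None.
At some moment in a run one of slug0, slug1, slug2, slug3, slug4, slug5, scraper may be knocked a few centimetres aside while the robot is not near it.
It also fails if it takes over 210 s, if anything falls off the work surface, if the arm or the gripper's body presses on something with over 40 N, if the wrist force passes 120 N, or if a joint passes its speed limit or range.

ROBOT

A 6-joint arm with a two-finger parallel gripper is mounted at the origin on a cart in front of the work surface, level with it; the furniture and walls round the work are solid. World frame = base frame: x ahead of the robot, y to its left, z up, the work surface at z = 0. Lengths are in m, angles in rad, forces in N, time in s.
With the tool pointing down it reaches from about 0.4 to 0.825 m from the base axis. Payload 7 kg.
Tool frame: the origin (TCP) lies at the centre of the arm's flange, where the gripper is bolted on; the fingertips stand 178 mm ahead of it and the grasp point (between the pads) lies 159 mm ahead of it; z points along the fingers, y is the direction in which the jaws open and shut (so a half turn about z gives the same grasp; the last joint's range is limited). The gripper opens to 88 mm and grips with 3 to 60 N. Pads are 19 mm wide; open, the fingers measure 130 mm over their backs; the gripper's body (78 mm by 193 mm) begins 47 mm behind the grasp point.
Start: joints at [-0.928, 0.359, 0.012, 0, -1.224, -0.288], TCP at [0.234, -0.633, 0.405] pointing down, gripper open.
Joint ranges: [-3.07, 3.07], [-1.43, 2.12], [-1.02, 1.25], [-3.03, 1.67], [-3.05, -0], [-3.03, 3.03]. Speed limits (rad/s): [2.39, 2.39, 3.01, 3.14, 3.14, 3.14].

INTERFACE

Orientations are given as [roll, pitch, yaw] about the fixed x, y, z axes, in that order (R = Rz(yaw) Ry(pitch) Rx(roll)).
In Python, from station import * gives the robot as it stands.
- The arm moves only by the tool send_rows, never from a script. Its argument "motion" is a list of rows, each an object with "offset": the shift along the tool's x, y, z in cm, a list of three; "turn": the turn about the tool's z in degrees. In form: [{"offset": [x, y, z], "turn": turn}, ...]. A call has 1 to 8 rows; each row is the pose to reach, as a shift and turn from the pose commanded when the call began, along the tool's axes at that moment; what a row does not reach only later rows make up. A row lasts 1/10 s, in which the tool goes at most 50 mm and 8.59 degrees, less where a joint would pass 70% of its speed; a pose out of reach is approached as far as the arm can. A call with a gripper value outside its range is refused whole. "hand" is the opening, from -1 (shut) to 1 (fully open), set as the call begins (left out, the last holds). The fingers move at their own pace and stop on an object; "squeeze" is the grip in N (left out, the last holds). Time passes only in rows, so rows that repeat a pose let the fingers close. It gives the time, the measured TCP pose, the force and the opening at its end, in the units of the state.
- get_state(): the state, without advancing time (a new reading comes with each control period).
- grab_frame(name): name is "side" or "top" or "wrist"; returns a dict with "frame" (420x560x3 uint8, blue, green, red), "range_z" (420x560 float32, m along the optical axis (not along the pixel's ray), 0 where there is no reading), "vertical_fov" (degrees; the focal length in pixels is half the picture's height over the tangent of half this angle, whatever the lens; pixels are square), "cx", "cy" (the principal point, pixels), "cam_to_world" (4x4, takes a point from camera to world coordinates). Camera axes: x right, y up, looking along -z (the intrinsics and any distortion apply to the point x, -y, -z); pixel columns grow to the right and rows downward; lengths in m; the calibration is good to about 2 mm. The wrist camera is an equidistant fisheye: a pixel r from the principal point sees the ray r / f radians off the axis. A picture is of the moment at which its call begins.
- job_done(): hands the job in, once; it reports no verdict.
The state is a dict: "t": time; "q": joint angles; "qd": joint speeds; "joint_efforts": joint torques, N m; "eef_pos": TCP position; "ee_rot": TCP orientation; "force": force on the tool from outside, world axes, zero at the start; "moment": the same for the moment, N m; "width": finger opening in m.
Only numpy, scipy, OpenCV 4.12 (cv2) and the standard library are available. Lean on these libraries where they do the work, as an engineer would, in place of code of your own. Each camera call takes 0.05 s, during which the arm holds its last target. There are 200 camera calls.

## Working session

There is one attempt and no reset: what is moved stays moved. The work goes in short steps, Python scripts to look and compute and a tool call to move; the robot and the scene stay as the last step left them, time stands still between calls to the robot, and variables do not carry over. Pictures are saved under pics/ and viewed, about 12 in all and at most 16, crops included, and the job is handed in when it is done.

Besides the shell and the picture viewer there is one more tool, called after "Call:" as name(argument=value, ...) on one line, values as JSON. send_rows: Moves the arm, as the interface text tells. Its arguments: {"type":"object","properties":{"motion":{"type":"array"},"hand":{"type":"number"},"squeeze":{"type":"number"}},"required":["motion"]}

```bash
mkdir -p pics; cat > h.py <<'E'
from station import *
import numpy as np, cv2
from scipy.spatial.transform import Rotation as R
def grab(n,save=None):
    g=grab_frame(n)
    if save: cv2.imwrite('pics/'+save,g['frame'])
    return g
def pts(g):
    "world point for every pixel (pinhole cams)"
    h,w=g['range_z'].shape; f=h/2/np.tan(np.radians(g['vertical_fov'])/2)
    u,v=np.meshgrid(np.arange(w),np.arange(h)); z=g['range_z']
    p=np.stack([(u-g['cx'])/f*z,-(v-g['cy'])/f*z,-z,np.ones_like(z)],-1)
    return (p@np.array(g['cam_to_world']).T)[...,:3]
def rot(s): return R.from_euler('xyz',s['ee_rot']).as_matrix()
E
python3 - <<'E'
from h import *
s=get_state();print(s)
for n in('top','side'):
    g=grab(n,n+'0.png');np.savez(n+'0.npz',p=pts(g));print(n,g['vertical_fov'],g['cx'],g['cy'],np.round(g['cam_to_world'],3))
E
```

```text
{'t': 0.0, 'q': array([-9.27886071e-01,  3.59366559e-01,  1.11016676e-02, -3.42230921e-04,
       -1.22411880e+00, -2.88111081e-01]), 'qd': array([-7.38835211e-06,  1.69534599e-04,  7.41157248e-04,  3.21491102e-05,
       -7.96067321e-05, -5.25768366e-04]), 'joint_efforts': array([ 1.69911906e-03, -5.82723427e+01,  2.93065685e+01,  6.99705809e+00,
        7.11882240e-03, -1.90579881e-04]), 'eef_pos': array([ 0.2344377 , -0.63278006,  0.40375567]), 'ee_rot': array([ 3.13997930e+00, -1.42614802e-04, -2.78690990e+00]), 'force': array([ 0.46287595, -0.13043107,  0.35436884]), 'moment': array([ 0.02753881, -0.02236237, -0.0207252 ]), 'width': 0.08783990401011867}
top 47.404546522221246 275.74632004808603 197.53864483417743 [[ 0.004  0.993 -0.115  0.405]
 [-1.     0.007  0.021 -0.013]
 [ 0.021  0.114  0.993  1.401]
 [ 0.     0.     0.     1.   ]]
side 47.202254054558054 277.16891806863237 206.08390449625335 [[-0.97   0.107 -0.218  0.2  ]
 [-0.243 -0.475  0.846  1.364]
 [-0.013  0.873  0.487  0.865]
 [ 0.     0.     0.     1.   ]]
```

```bash
ls .
```

```text
h.py
pics
side0.npz
top0.npz
```

View pics/top0.png

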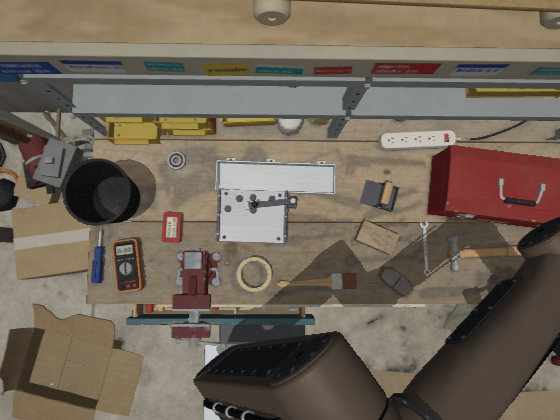

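View pics/side0.png

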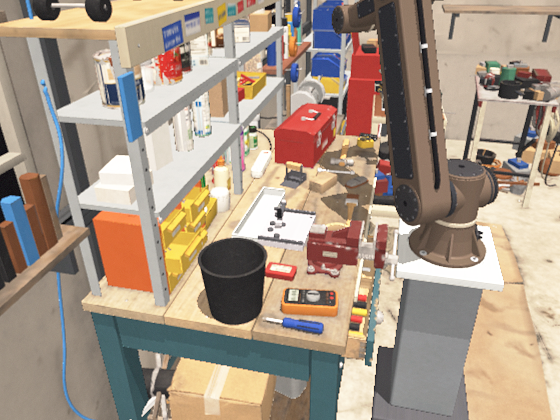

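```bash
python3 - <<'E'
from h import *
im=cv2.imread('pics/top0.png')
cv2.imwrite('pics/c0.png',cv2.resize(im[145:265,210:410],None,fx=4,fy=4,interpolation=cv2.INTER_CUBIC))
p=np.load('top0.npz')['p']
for n,(u,v) in dict(gl=(218,162),gr=(334,166),glb=(218,190),pfl=(219,240),pfr=(285,241),knob=(254,204),box=(377,236),bar=(378,194),pot=(102,192),shelf_edge=(300,110),shelf2=(300,70),yellow=(190,130),post=(338,125),back=(240,122),bench=(300,150)).items(): print(n,np.round(p[v,u],3))
E
```

```text
gl [0.669 0.128 0.014]
gr [ 0.657 -0.211  0.03 ]
glb [0.584 0.125 0.032]
pfl [0.441 0.121 0.023]
pfr [ 0.439 -0.068  0.032]
knob [0.539 0.02  0.081]
box [ 0.454 -0.329  0.045]
bar [ 0.579 -0.344  0.004]
pot [0.58  0.467 0.002]
shelf_edge [ 0.746 -0.093  0.285]
shelf2 [ 0.688 -0.065  0.686]
yellow [0.752 0.205 0.062]
post [ 0.749 -0.206  0.144]
back [0.779 0.063 0.055]
bench [ 0.71  -0.114  0.003]
```

View pics/c0.png

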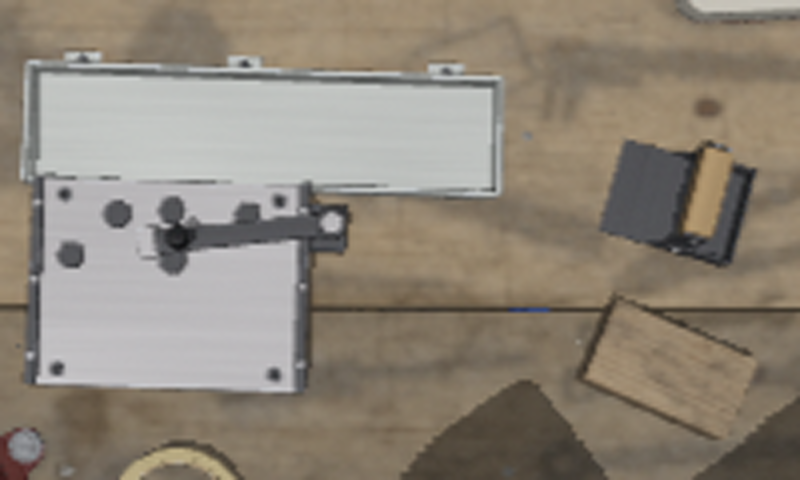

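```bash
cat >> h.py <<'E'
def ray(g,u,v,z):
    "pinhole pixel -> world point at height z"
    h=g['frame'].shape[0]; f=h/2/np.tan(np.radians(g['vertical_fov'])/2)
    T=np.array(g['cam_to_world']); d=T[:3,:3]@np.array([(u-g['cx'])/f,-(v-g['cy'])/f,-1]); o=T[:3,3]
    return o+d*(z-o[2])/d[2]
E
python3 - <<'E'
from h import *
import pickle
g=grab('top');p=pts(g)
pickle.dump(g,open('top.pkl','wb'))
C=lambda u,v,z:np.round(ray(g,u/4+210-.375,v/4+145-.375,z),4)[:2]
fl=C(28,62,.033);fr=C(502,76,.033);print('far wall',fl,fr)
print('near R',C(498,193,.022),'plate far L',C(40,178,.022),'far R',C(310,185,.022),'nearL',C(28,383,.022),'nearR',C(302,390,.022))
print('knob',C(178,236,.081),'pivot',C(330,220,.05))
for q in[(118,213),(172,208),(247,213),(70,254),(172,262)]:print('slug',C(*q,.032))
print('bar ends',C(714,150,.082),C(698,233,.082),'pan corners',C(628,140,.003),C(602,230,.003),C(722,264,.03),C(757,172,.03))
print('block top',[C(*q,.042) for q in((617,298),(757,352),(720,438),(582,376))])
print('pot',[ray(g,u,v,.165)[:2].round(3) for u,v in((64,192),(140,192),(102,159),(102,226))])
print('bearing',ray(g,177,160,.015).round(3),'box',ray(g,172,227,.021).round(3))
# depth fits
m=(p[...,2]>.027)&(p[...,2]<.037)&(p[...,0]>.55)&(p[...,0]<.72)&(p[...,1]>-.26)&(p[...,1]<.15)
q=p[m];print(m.sum(),cv2.minAreaRect(q[:,:2].astype(np.float32)))
def rect(cen,r,z0,z1):
    m=(p[...,2]>z0)&(p[...,2]<z1)&(np.hypot(p[...,0]-cen[0],p[...,1]-cen[1])<r);return m.sum(),cv2.minAreaRect(p[m][:,:2].astype(np.float32))
print('block',rect((.45,-.33),.085,.036,.06));print('bar',rect((.58,-.37),.08,.07,.1))
m=(p[...,2]>.155)&(p[...,2]<.175)&(p[...,1]>.3)&(p[...,0]<.75);print('pot',cv2.minEnclosingCircle(p[m][:,:2].astype(np.float32)))
E
```

```text
far wall [0.6713 0.1306] [ 0.6638 -0.2138]
near R [ 0.5793 -0.2116] plate far L [0.588  0.1215] far R [ 0.5843 -0.0745] nearL [0.4398 0.1275] nearR [ 0.4357 -0.069 ]
knob [0.5403 0.0196] pivot [ 0.5556 -0.0876]
slug [0.5617 0.0641]
slug [0.5656 0.0253]
slug [ 0.5623 -0.0287]
slug [0.5319 0.0981]
slug [0.5266 0.0249]
bar ends [ 0.6031 -0.355 ] [ 0.5446 -0.3424] pan corners [ 0.622  -0.3115] [ 0.5547 -0.291 ] [ 0.5277 -0.3724] [ 0.595  -0.3996]
block top [array([ 0.5018, -0.2933]), array([ 0.4638, -0.3929]), array([ 0.4027, -0.3649]), array([ 0.4461, -0.2673])]
pot [array([0.559, 0.508]), array([0.56 , 0.313]), array([0.646, 0.415]), array([0.472, 0.407])]
bearing [0.674 0.248 0.015] box [0.478 0.256 0.021]
406 ((0.6083472967147827, -0.03924925625324249), (0.34726908802986145, 0.12196287512779236), 88.74737548828125)
block (np.int64(837), ((0.4512392580509186, -0.3310563564300537), (0.11093496531248093, 0.06261105835437775), 66.43624877929688))
bar (np.int64(201), ((0.5732400417327881, -0.35014447569847107), (0.022789597511291504, 0.06965681910514832), 72.83209228515625))
pot ((0.6186507344245911, 0.3898179829120636), 0.15614864230155945)
```

```bash
cat >> h.py <<'E'
S=np.array([.587,.025]); SY=-.0218   # station origin, yaw
def st(x,y): c,s=np.cos(SY),np.sin(SY); return S+[c*x-s*y,s*x+c*y]
def inst(p): c,s=np.cos(SY),np.sin(SY); d=np.asarray(p)[:2]-S; return np.array([c*d[0]+s*d[1],-s*d[0]+c*d[1]])
def to(x,y,z,yaw=None,s=None):
    "rows for the grasp point (fingers down) at x,y,z"
    s=s or get_state(); M=rot(s); d=np.array([x,y,z+.159])-s['eef_pos']
    t=0
    if yaw is not None:
        t=-np.degrees((yaw-s['ee_rot'][2]+np.pi)%(2*np.pi)-np.pi)
    print('off',np.round(M.T@d*100,2),'turn',round(t,1))
E
python3 -c "
from h import *
s=get_state();print(s['t'])
to(.5403,.0196,.14,-1.593);to(.5403,.0196,.075,-1.593)"
```

```text
0.15
off [-51.34  50.55  10.55] turn -68.4
off [-51.34  50.54  17.05] turn -68.4
```

Call:
send_rows(motion=[{"offset": [-51.3, 50.5, 8], "turn": -68.4}, {"offset": [-51.3, 50.5, 8], "turn": -68.4}, {"offset": [-51.3, 50.5, 8], "turn": -68.4}, {"offset": [-51.3, 50.5, 8], "turn": -68.4}, {"offset": [-51.3, 50.5, 8], "turn": -68.4}, {"offset": [-51.3, 50.5, 8], "turn": -68.4}, {"offset": [-51.3, 50.5, 8], "turn": -68.4}, {"offset": [-51.3, 50.5, 8], "turn": -68.4}], hand=1, squeeze=20)

```text
t: 0.95
eef_pos: [0.4035, -0.2711, 0.3604]
ee_rot: [-3.141, -0.0, -1.587]
force: [1.0, -0.9, 0.4]
width: 0.0877
```

```bash
python3 -c "
from h import *
s=get_state();print(s['t'],s['eef_pos'],s['ee_rot'],s['q'])
to(.5403,.0196,.14,-1.593);to(.5403,.0196,.075,-1.593)"
```

```text
0.95 [ 0.40351705 -0.27110412  0.36039626] [-3.14117484e+00 -4.15398437e-05 -1.58695639e+00] [-1.86026519e-01  8.12319910e-02 -4.58063585e-01 -3.46097526e-05
 -1.03108193e+00  1.69884249e-01]
off [-29.29 -13.2    6.14] turn 0.3
off [-29.29 -13.2   12.64] turn 0.3
```

Call:
send_rows(motion=[{"offset": [-29.3, -13.2, 6.1], "turn": 0.3}, {"offset": [-29.3, -13.2, 6.1], "turn": 0.3}, {"offset": [-29.3, -13.2, 6.1], "turn": 0.3}, {"offset": [-29.3, -13.2, 6.1], "turn": 0.3}, {"offset": [-29.3, -13.2, 6.1], "turn": 0.3}, {"offset": [-29.3, -13.2, 6.1], "turn": 0.3}, {"offset": [-29.3, -13.2, 6.1], "turn": 0.3}, {"offset": [-29.3, -13.2, 6.1], "turn": 0.3}])

```text
t: 1.75
eef_pos: [0.5429, 0.02, 0.2983]
ee_rot: [3.141, -0.0, -1.595]
force: [-0.3, -0.1, -0.1]
width: 0.0875
```

```bash
python3 -c "
from h import *
s=get_state();print(s['t'],s['eef_pos'],s['ee_rot'])
g=grab('wrist','w1.png');print(g['vertical_fov'],g['cx'],g['cy'])
to(.5403,.0196,.075,-1.593)"
```

```text
1.75 [0.54290503 0.01998461 0.29829228] [ 3.14053321e+00 -4.92962920e-04 -1.59486568e+00]
65.70646984690485 277.6302983745447 203.94571946297492
off [-0.1   0.17  6.46] turn -0.2
```

View pics/w1.png

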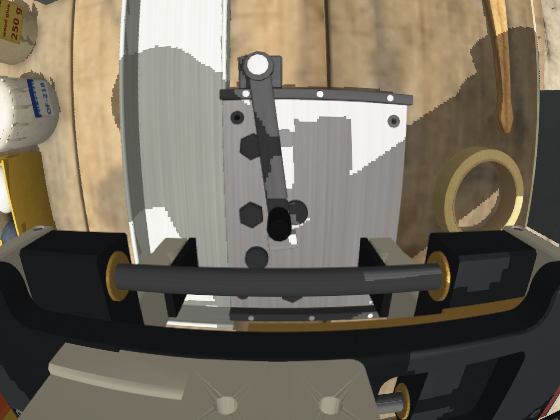

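Call:
send_rows(motion=[{"offset": [-0.1, 0.2, 3.5], "turn": 0}, {"offset": [-0.1, 0.2, 6.4], "turn": 0}, {"offset": [-0.1, 0.2, 6.4], "turn": 0}])

```text
t: 2.1
eef_pos: [0.5377, 0.0167, 0.2324]
ee_rot: [3.135, -0.002, -1.6]
force: [-0.4, -0.2, -0.7]
width: 0.0877
```

Call:
send_rows(motion=[{"offset": [0, 0, 0], "turn": 0}, {"offset": [0, 0, 0], "turn": 0}, {"offset": [0, 0, 0], "turn": 0}, {"offset": [0, 0, 0], "turn": 0}, {"offset": [0, 0, 0], "turn": 0}, {"offset": [0, 0, 0], "turn": 0}, {"offset": [0, 0, 0], "turn": 0}], hand=-1)

```text
t: 2.8
eef_pos: [0.5398, 0.0181, 0.2356]
ee_rot: [-3.141, 0.0, -1.598]
force: [0.6, -0.2, -0.2]
width: 0.0373
```

```bash
python3 -c "
from h import *
s=get_state();print(s['t'],s['eef_pos'],s['width'],s['force'])
P=st(-.030,-.115);k=s['eef_pos'][:2];d=inst(k)-inst(P);th=np.arctan2(-d[0],d[1]);print(P,th,np.hypot(*d))
for a in np.linspace(th,1.63,10)[1:]:
    x,y=st(-.030-.11*np.sin(a),-.115+.11*np.cos(a));to(x,y,.074,None,s)
"
```

```text
2.8 [0.53975444 0.01810874 0.23561567] 0.03731426589522849 [ 0.60720235 -0.1616779  -0.18282691]
[ 0.55450033 -0.08931873] 0.1582111990666297 0.10843477896767728
off [0.28 1.77 0.26] turn 0
off [1.   3.42 0.26] turn 0
off [1.97 4.93 0.26] turn 0
off [3.18 6.26 0.26] turn 0
off [4.58 7.38 0.26] turn 0
off [6.15 8.25 0.26] turn 0
off [7.85 8.86 0.26] turn 0
off [9.61 9.18 0.26] turn 0
off [11.41  9.21  0.26] turn 0
```

Call:
send_rows(motion=[{"offset": [0, 0, 0], "turn": 0}, {"offset": [0, 0, 0], "turn": 0}, {"offset": [0, 0, 0], "turn": 0}, {"offset": [0, 0, 0], "turn": 0}, {"offset": [0, 0, 0], "turn": 0}])

```text
t: 3.3
eef_pos: [0.5398, 0.0181, 0.2355]
ee_rot: [-3.141, 0.0, -1.598]
force: [0.1, -1.9, 0.0]
width: 0.0156
```

Call:
send_rows(motion=[{"offset": [0.3, 1.8, 0], "turn": 0}, {"offset": [1.0, 3.4, 0], "turn": 0}, {"offset": [2.0, 4.9, 0], "turn": 0}, {"offset": [3.2, 6.3, 0], "turn": 0}, {"offset": [4.6, 7.4, 0], "turn": 0}, {"offset": [6.15, 8.25, 0], "turn": 0}, {"offset": [7.85, 8.85, 0], "turn": 0}, {"offset": [9.6, 9.2, 0], "turn": 0}])

```text
t: 4.1
eef_pos: [0.4449, -0.0764, 0.236]
ee_rot: [-3.14, 0.0, -1.598]
force: [2.6, 2.4, 0.9]
width: 0.0153
```

Call:
send_rows(motion=[{"offset": [1.6, 0.0, 0], "turn": 0}, {"offset": [1.8, 0, 0], "turn": 0}, {"offset": [1.8, 0, 0], "turn": 0}, {"offset": [1.8, 0, 0], "turn": 0}])

```text
t: 4.5
eef_pos: [0.444, -0.0946, 0.2358]
ee_rot: [3.14, -0.001, -1.599]
force: [-2.6, 1.0, 9.1]
width: 0.0156
```

```bash
python3 -c "
from h import *
s=get_state();print(s['t'],s['eef_pos'],s['width'],s['force'])
P=st(-.030,-.115);k=s['eef_pos'][:2];d=inst(k)-inst(P);th=np.arctan2(-d[0],d[1]);print(P,th,np.hypot(*d))
"
```

```text
4.5 [ 0.44399671 -0.0946105   0.2358406 ] 0.015572323451891119 [-2.61444402  1.00601766  9.07407057]
[ 0.55450033 -0.08931873] 1.6404475273945451 0.1106302461993248
```

Call:
send_rows(motion=[{"offset": [0, 0, 0], "turn": 0}, {"offset": [0, 0, 0], "turn": 0}, {"offset": [0, 0, 0], "turn": 0}, {"offset": [0, 0, 0], "turn": 0}, {"offset": [0, 0, -5], "turn": 0}, {"offset": [0, 0, -8], "turn": 0}, {"offset": [0, 0, -8], "turn": 0}], hand=1)

```text
t: 5.2
eef_pos: [0.4461, -0.0933, 0.3195]
ee_rot: [-3.134, 0.001, -1.597]
force: [0.0, 0.8, -0.3]
width: 0.0657
```

```bash
python3 -c "
from h import *
s=get_state();print(s['t'],s['eef_pos'],s['width'],s['force'])
to(.452,-.330,.16,-1.9635);
"
```

```text
5.2 [ 0.44610249 -0.09327634  0.3195202 ] 0.06570730352959199 [ 0.01496148  0.81244668 -0.31406985]
off [23.65 -1.22  0.04] turn 21.0
```

Call:
send_rows(motion=[{"offset": [23.6, -1.2, 0], "turn": 21}, {"offset": [23.6, -1.2, 0], "turn": 21}, {"offset": [23.6, -1.2, 0], "turn": 21}, {"offset": [23.6, -1.2, 0], "turn": 21}, {"offset": [23.6, -1.2, 0], "turn": 21}, {"offset": [23.6, -1.2, 0], "turn": 21}, {"offset": [23.6, -1.2, 0], "turn": 21}])

```text
t: 5.9
eef_pos: [0.4496, -0.3303, 0.3144]
ee_rot: [3.14, 0.0, -1.967]
force: [-0.8, 0.1, 0.8]
width: 0.0882
```

```bash
python3 -c "
from h import *
s=get_state();print(s['t'],s['eef_pos'],s['ee_rot'],s['width'],s['force'])
g=grab('wrist','w2.png')
a=g['frame'];t=grab('top')
cv2.imwrite('pics/c2.png',np.hstack([a[:,:],cv2.resize(t['frame'][140:270,210:290],(258,420))][:2]) if 0 else a)
cv2.imwrite('pics/t2.png',cv2.resize(t['frame'][145:265,210:410],None,fx=4,fy=4,interpolation=cv2.INTER_CUBIC))
"
```

```text
5.9 [ 0.44958934 -0.33034469  0.31436065] [ 3.13961244e+00  8.77726806e-05 -1.96712067e+00] 0.08819283140977043 [-0.82395859  0.1321417   0.82871395]
```

View pics/w2.png

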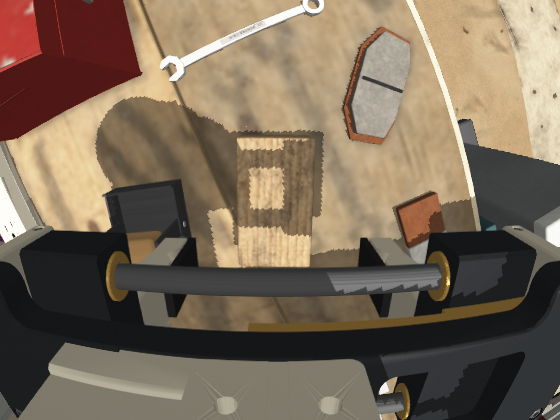

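View pics/t2.png

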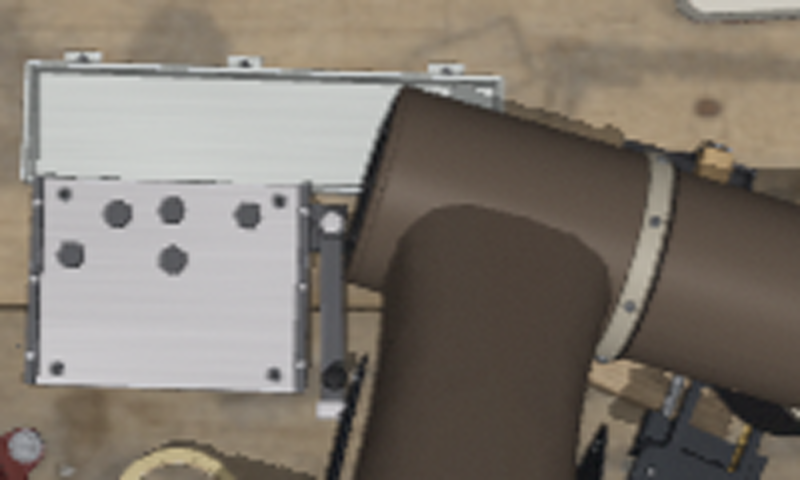

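```bash
python3 -c "
from h import *
to(.4446,-.327,.038,-1.9635)
"
```

```text
off [ 0.02  0.56 11.8 ] turn -0.1
```

Call:
send_rows(motion=[{"offset": [0, 0.6, 4], "turn": 0}, {"offset": [0, 0.6, 8], "turn": 0}, {"offset": [0, 0.6, 10.5], "turn": 0}, {"offset": [0, 0.6, 11.7], "turn": 0}, {"offset": [0, 0.6, 11.7], "turn": 0}])

```text
t: 6.5
eef_pos: [0.4445, -0.3263, 0.1974]
ee_rot: [3.139, -0.0, -1.963]
force: [-0.2, -0.2, 0.3]
width: 0.0875
```

Call:
send_rows(motion=[{"offset": [0, 0, 0], "turn": 0}, {"offset": [0, 0, 0], "turn": 0}, {"offset": [0, 0, 0], "turn": 0}, {"offset": [0, 0, 0], "turn": 0}, {"offset": [0, 0, 0], "turn": 0}, {"offset": [0, 0, 0], "turn": 0}, {"offset": [0, 0, 0], "turn": 0}], hand=-1, squeeze=40)

```text
t: 7.2
eef_pos: [0.4457, -0.3277, 0.1999]
ee_rot: [-3.138, 0.0, -1.964]
force: [1.4, 2.1, 7.7]
width: 0.062
```

Call:
send_rows(motion=[{"offset": [0, 0, -4], "turn": 0}, {"offset": [0, 0, -8], "turn": 0}, {"offset": [0, 0, -12], "turn": 0}, {"offset": [0, 0, -12], "turn": 0}])

```text
t: 7.6
eef_pos: [0.4457, -0.328, 0.3242]
ee_rot: [-3.133, -0.0, -1.964]
force: [1.2, -0.6, -1.9]
width: 0.0616
```

```bash
python3 -c "
from h import *
s=get_state();print(s['eef_pos'],s['width'],s['force'])
to(*st(-.125,.033),.145,-1.593)
"
```

```text
[ 0.4457192  -0.32800243  0.32417491] 0.06159209357953809 [ 1.17817174 -0.62381679 -1.89706921]
off [-36.56  13.34   1.89] turn -21.3
```

Call:
send_rows(motion=[{"offset": [-36.6, 13.3, 0], "turn": -21.3}, {"offset": [-36.6, 13.3, 0], "turn": -21.3}, {"offset": [-36.6, 13.3, 0], "turn": -21.3}, {"offset": [-36.6, 13.3, 0], "turn": -21.3}, {"offset": [-36.6, 13.3, 0], "turn": -21.3}, {"offset": [-36.6, 13.3, 0], "turn": -21.3}, {"offset": [-36.6, 13.3, 0], "turn": -21.3}, {"offset": [-36.6, 13.3, 0], "turn": -21.3}])

```text
t: 8.4
eef_pos: [0.4614, 0.0638, 0.318]
ee_rot: [3.141, -0.0, -1.592]
force: [1.6, 0.3, -1.9]
width: 0.0616
```

Call:
send_rows(motion=[{"offset": [-36.6, 13.3, 0], "turn": 0}])

```text
t: 8.5
eef_pos: [0.4464, 0.1108, 0.3179]
ee_rot: [3.141, -0.001, -1.593]
force: [1.0, 0.7, -2.6]
width: 0.0619
```

```bash
python3 -c "
from h import *
s=get_state();print(s['eef_pos'],s['ee_rot'])
to(*st(-.125,.033),.145,-1.593)
to(*st(-.125,.033),.0625,-1.593)
"
```

```text
[0.44642009 0.11076842 0.31786379] [ 3.14101115e+00 -5.96133712e-04 -1.59342668e+00]
off [ 4.97 -1.75  1.39] turn -0.0
off [ 4.96 -1.75  9.64] turn -0.0
```

Call:
send_rows(motion=[{"offset": [5, -1.7, 0], "turn": 0}, {"offset": [5, -1.7, 1], "turn": 0}, {"offset": [5, -1.7, 5], "turn": 0}, {"offset": [5, -1.7, 8], "turn": 0}, {"offset": [5, -1.7, 9], "turn": 0}, {"offset": [5, -1.7, 9], "turn": 0}])

```text
t: 9.1
eef_pos: [0.4615, 0.0579, 0.2271]
ee_rot: [3.138, -0.002, -1.594]
force: [0.7, -0.5, -1.4]
width: 0.0616
```

```bash
python3 -c "
from h import *
s=get_state();print(s['eef_pos'],s['ee_rot'],s['force'],inst(s['eef_pos']))
to(*st(-.020,.033),.0625,-1.593)
"
```

```text
[0.46149444 0.05786185 0.22705923] [ 3.13787499e+00 -2.26049798e-03 -1.59411541e+00] [ 0.6634146  -0.53772234 -1.43172175] [-0.12619207  0.03011823]
off [ -0.31 -10.62   0.52] turn -0.1
```

Call:
send_rows(motion=[{"offset": [-0.3, 0, 0.4], "turn": 0}, {"offset": [-0.3, -1.5, 0.5], "turn": 0}, {"offset": [-0.3, -3, 0.5], "turn": 0}, {"offset": [-0.3, -4.5, 0.5], "turn": 0}, {"offset": [-0.3, -6, 0.5], "turn": 0}, {"offset": [-0.3, -7.5, 0.5], "turn": 0}, {"offset": [-0.3, -9, 0.5], "turn": 0}, {"offset": [-0.3, -10.5, 0.5], "turn": 0}])

```text
t: 9.9
eef_pos: [0.5684, 0.0594, 0.2251]
ee_rot: [-3.139, 0.001, -1.593]
force: [-0.4, 0.5, -2.1]
width: 0.0617
```

Call:
send_rows(motion=[{"offset": [0, -0.5, 0], "turn": 0}, {"offset": [0, -0.5, 0], "turn": 0}])

```text
t: 10.1
eef_pos: [0.5728, 0.0593, 0.2243]
ee_rot: [-3.14, 0.001, -1.594]
force: [-1.1, -0.7, -2.1]
width: 0.0619
```

```bash
python3 -c "
from h import *
s=get_state();print(s['eef_pos'],s['ee_rot'],s['force'],inst(s['eef_pos']))
"
```

```text
[0.57277162 0.05926159 0.22425908] [-3.14019889e+00  6.62769693e-04 -1.59365373e+00] [-1.08019718 -0.72363436 -2.06087264] [-0.01497184  0.03394329]
```

Call:
send_rows(motion=[{"offset": [0, 0, -4], "turn": 0}, {"offset": [1, 3, -4.5], "turn": 0}, {"offset": [4, 7, -4.5], "turn": 0}, {"offset": [6.7, 10.5, -4.5], "turn": 0}, {"offset": [6.7, 10.5, -2], "turn": 0}, {"offset": [6.7, 10.5, 0], "turn": 0}, {"offset": [6.7, 10.5, 0.1], "turn": 0}])

```text
t: 10.8
eef_pos: [0.465, -0.0057, 0.2231]
ee_rot: [-3.141, -0.0, -1.592]
force: [-2.3, -1.8, 10.1]
width: 0.0622
```

```bash
python3 -c "
from h import *
s=get_state();print(s['eef_pos'],s['ee_rot'],s['force'],inst(s['eef_pos']))
to(*st(-.015,-.033),.063,-1.593)
g=grab('top','t3.png');cv2.imwrite('pics/t3.png',cv2.resize(g['frame'][145:265,210:410],None,fx=4,fy=4,interpolation=cv2.INTER_CUBIC))
"
```

```text
[ 0.46502296 -0.00573545  0.22313218] [-3.14084249e+00 -3.69568450e-04 -1.59237997e+00] [-2.31417923 -1.80804129 10.06818215] [-0.12127808 -0.03338704]
off [ -0.04 -10.63   0.12] turn 0.0
```

View pics/t3.png

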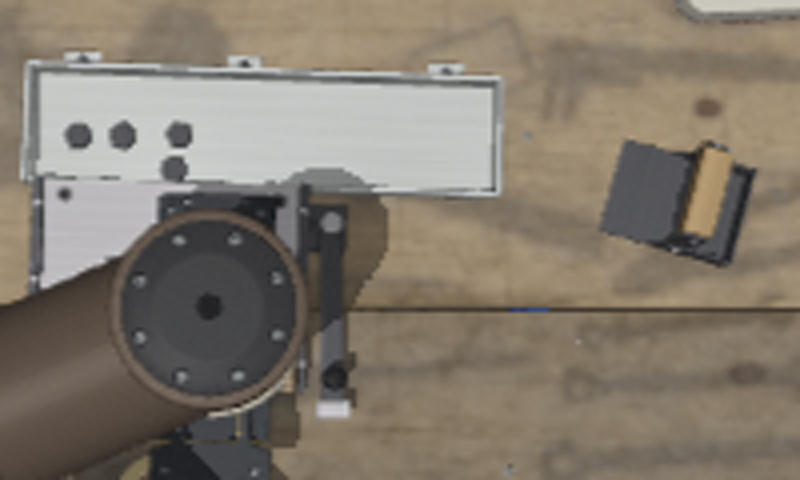

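Call:
send_rows(motion=[{"offset": [0, 0, -0.15], "turn": 0}, {"offset": [0, -1.5, -0.15], "turn": 0}, {"offset": [0, -3, -0.15], "turn": 0}, {"offset": [0, -4.5, -0.15], "turn": 0}, {"offset": [0, -6, -0.15], "turn": 0}, {"offset": [0, -7.5, -0.15], "turn": 0}, {"offset": [0, -9, -0.15], "turn": 0}, {"offset": [0, -10.6, -0.15], "turn": 0}])

```text
t: 11.65
eef_pos: [0.5718, -0.0077, 0.2243]
ee_rot: [3.142, 0.0, -1.593]
force: [0.1, -0.3, -1.5]
width: 0.0618
```

Call:
send_rows(motion=[{"offset": [0, 0, 0], "turn": 0}, {"offset": [0, 0, 0], "turn": 0}, {"offset": [0, 1, -3], "turn": 0}, {"offset": [0, 3, -7], "turn": 0}, {"offset": [0, 5, -9], "turn": 0}, {"offset": [0, 5, -9], "turn": 0}])

```text
t: 12.25
eef_pos: [0.5197, -0.0067, 0.3173]
ee_rot: [-3.137, 0.002, -1.593]
force: [1.1, -0.5, -2.3]
width: 0.0618
```

```bash
python3 -c "
from h import *
s=get_state();print(s['eef_pos'],s['ee_rot'],s['force'],inst(s['eef_pos']))
to(.435,-.245,.145,-1.593)
"
```

```text
[ 0.51971189 -0.00670515  0.31732282] [-3.13715167e+00  2.02965804e-03 -1.59252366e+00] [ 1.11896888 -0.47522317 -2.3166525 ] [-0.06658101 -0.03316438]
off [24.01  7.96  1.25] turn 0.0
```

Call:
send_rows(motion=[{"offset": [24, 8, 0], "turn": 0}, {"offset": [24, 8, 0], "turn": 0}, {"offset": [24, 8, 0], "turn": 0}, {"offset": [24, 8, 0], "turn": 0}, {"offset": [24, 8, 0], "turn": 0}, {"offset": [24, 8, 0], "turn": 0}, {"offset": [24, 8, 0], "turn": 0}])

```text
t: 12.95
eef_pos: [0.4353, -0.2459, 0.3132]
ee_rot: [3.14, 0.0, -1.596]
force: [0.1, 1.0, -1.8]
width: 0.0614
```

```bash
python3 -c "
from h import *
s=get_state();print(s['eef_pos'],s['ee_rot'],s['force'],inst(s['eef_pos']))
g=grab('top','t4.png');cv2.imwrite('pics/t4.png',cv2.resize(g['frame'][145:265,210:410],None,fx=4,fy=4,interpolation=cv2.INTER_CUBIC))
to(.435,-.245,.042,-1.593)
"
```

```text
[ 0.4352515  -0.24590029  0.31322115] [ 3.14044518e+00  4.24195688e-04 -1.59643658e+00] [ 0.1284318   1.04225387 -1.84956416] [-0.14580729 -0.27414378]
off [1.000e-02 8.000e-02 1.124e+01] turn -0.1
```

View pics/t4.png

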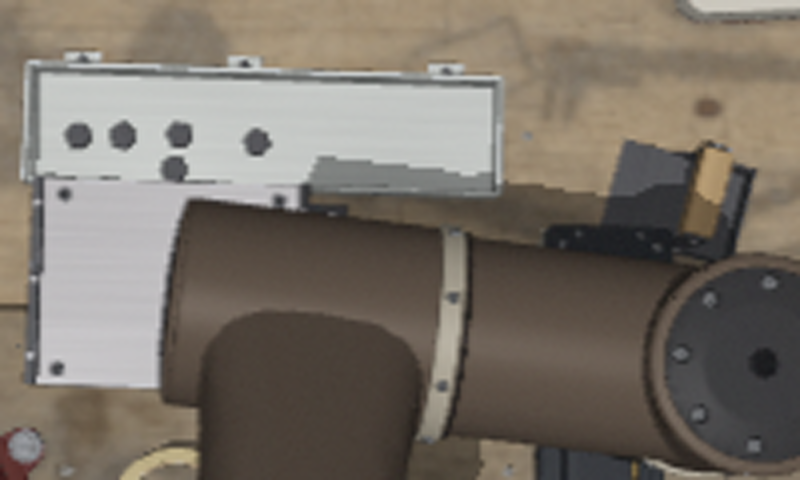

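Call:
send_rows(motion=[{"offset": [0, 0, 5], "turn": 0}, {"offset": [0, 0, 9], "turn": 0}, {"offset": [0, 0, 10.5], "turn": 0}, {"offset": [0, 0, 11.1], "turn": 0}, {"offset": [0, 0, 11.2], "turn": 0}, {"offset": [0, 0, 11.2], "turn": 0}])

```text
t: 13.6
eef_pos: [0.4374, -0.2442, 0.2028]
ee_rot: [-3.14, -0.0, -1.592]
force: [0.7, 0.4, -0.8]
width: 0.0617
```

Call:
send_rows(motion=[{"offset": [0, 0, 0], "turn": 0}, {"offset": [0, 0, 0], "turn": 0}, {"offset": [0, 0, 0], "turn": 0}, {"offset": [0, 0, 0], "turn": 0}], hand=1)

```text
t: 14.0
eef_pos: [0.4365, -0.2449, 0.2025]
ee_rot: [-3.141, -0.0, -1.593]
force: [0.4, 0.3, 0.0]
width: 0.0858
```

Call:
send_rows(motion=[{"offset": [0, 0, -2], "turn": 0}, {"offset": [0, 0, -6], "turn": 0}, {"offset": [0, 0, -11], "turn": 0}, {"offset": [0, 0, -15], "turn": 0}, {"offset": [0, 0, -15], "turn": 0}])

```text
t: 14.5
eef_pos: [0.4379, -0.2454, 0.3582]
ee_rot: [-3.131, -0.003, -1.592]
force: [0.7, -0.1, -0.2]
width: 0.0878
```

```bash
python3 -c "
from h import *
s=get_state();print(s['t'],s['eef_pos'],s['width'])
to(.573,-.350,.17,-1.865)
"
```

```text
14.5 [ 0.43787221 -0.24542479  0.35823715] 0.08779817782340317
off [ 10.16 -13.7    3.09] turn 15.6
```

Call:
send_rows(motion=[{"offset": [10.2, -13.7, 3.5], "turn": 15.6}, {"offset": [10.2, -13.7, 3.5], "turn": 15.6}, {"offset": [10.2, -13.7, 3.5], "turn": 15.6}, {"offset": [10.2, -13.7, 3.5], "turn": 15.6}, {"offset": [10.2, -13.7, 3.5], "turn": 15.6}, {"offset": [10.2, -13.7, 3.5], "turn": 15.6}])

```text
t: 15.1
eef_pos: [0.5709, -0.3501, 0.3156]
ee_rot: [3.139, 0.0, -1.866]
force: [0.1, 1.3, -0.4]
width: 0.0875
```

```bash
python3 -c "
from h import *
s=get_state();print(s['t'],s['eef_pos'],s['ee_rot'])
g=grab('wrist','w5.png');import pickle;pickle.dump(g,open('w5.pkl','wb'));print(np.round(g['cam_to_world'],3))
to(.573,-.350,.07,-1.865)
"
```

```text
15.1 [ 0.57092816 -0.35013458  0.31560045] [ 3.13939323e+00  1.72743333e-04 -1.86621872e+00]
[[-0.957 -0.28  -0.075  0.55 ]
 [ 0.29  -0.922 -0.255 -0.419]
 [ 0.002 -0.266  0.964  0.295]
 [ 0.     0.     0.     1.   ]]
off [-0.04 -0.24  8.74] turn -0.0
```

View pics/w5.png

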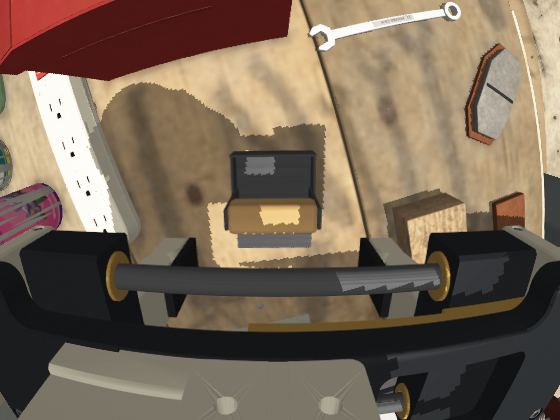

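```bash
cat >> h.py <<'E'
def fpts(g):
    "world points, fisheye wrist camera"
    h,w=g['range_z'].shape; f=h/2/np.tan(np.radians(g['vertical_fov'])/2)
    u,v=np.meshgrid(np.arange(w),np.arange(h)); dx,dy=u-g['cx'],v-g['cy']; r=np.hypot(dx,dy)+1e-9; th=r/f
    z=g['range_z']; k=np.tan(th)/r*z
    return (np.stack([dx*k,-dy*k,-z,np.ones_like(z)],-1)@np.array(g['cam_to_world']).T)[...,:3]
E
python3 - <<'E'
from h import *
import pickle
g=pickle.load(open('w5.pkl','rb'));p=fpts(g);box=np.zeros(p.shape[:2],bool);box[185:245,215:335]=1
for lo,hi in((.074,.09),):
    m=box&(p[...,2]>lo)&(p[...,2]<hi)&(g['range_z']>0);r=cv2.minAreaRect(p[m][:,:2].astype(np.float32));print(m.sum(),r,np.median(p[m][:,2]))
m=box&(p[...,2]>.04)&(g['range_z']>0);print(cv2.minAreaRect(p[m][:,:2].astype(np.float32)))
print(p[216,222:330:6].round(3))
E
```

```text
2919 ((0.5736414194107056, -0.3521714210510254), (0.02280113473534584, 0.06902274489402771), 73.04378509521484) 0.08097592043508964
((0.573653519153595, -0.3522017002105713), (0.02286790870130062, 0.06901959329843521), 73.29367065429688)
[[ 0.628 -0.344 -0.001]
 [ 0.603 -0.363  0.079]
 [ 0.598 -0.363  0.082]
 [ 0.594 -0.362  0.082]
 [ 0.59  -0.36   0.081]
 [ 0.586 -0.359  0.082]
 [ 0.582 -0.358  0.082]
 [ 0.55  -0.419  0.295]
 [ 0.574 -0.355  0.081]
 [ 0.57  -0.354  0.081]
 [ 0.566 -0.353  0.082]
 [ 0.562 -0.352  0.082]
 [ 0.558 -0.351  0.082]
 [ 0.555 -0.349  0.081]
 [ 0.551 -0.348  0.08 ]
 [ 0.547 -0.347  0.081]
 [ 0.542 -0.345  0.08 ]
 [ 0.534 -0.316 -0.001]]
```

```bash
python3 -c "
from h import *
to(.5736,-.352,.072,-1.866)
"
```

```text
off [ 0.13 -0.36  8.54] turn 0.0
```

Call:
send_rows(motion=[{"offset": [0.1, -0.35, 4], "turn": 0}, {"offset": [0.1, -0.35, 7], "turn": 0}, {"offset": [0.1, -0.35, 8.4], "turn": 0}, {"offset": [0.1, -0.35, 8.4], "turn": 0}])

```text
t: 15.55
eef_pos: [0.5732, -0.3511, 0.2317]
ee_rot: [3.138, 0.0, -1.865]
force: [-0.3, 1.1, -0.6]
width: 0.0876
```

Call:
send_rows(motion=[{"offset": [0, 0, 0], "turn": 0}, {"offset": [0, 0, 0], "turn": 0}, {"offset": [0, 0, 0], "turn": 0}, {"offset": [0, 0, 0], "turn": 0}, {"offset": [0, 0, 0], "turn": 0}, {"offset": [0, 0, 0], "turn": 0}], hand=-1, squeeze=50)

```text
t: 16.15
eef_pos: [0.5746, -0.3519, 0.2348]
ee_rot: [-3.139, -0.0, -1.865]
force: [-2.3, 2.0, 6.4]
width: 0.069
```

Call:
send_rows(motion=[{"offset": [0, 0, -3], "turn": 0}, {"offset": [0, 0, -6], "turn": 0}, {"offset": [0, 0, -9], "turn": 0}, {"offset": [0, 0, -9], "turn": 0}])

```text
t: 16.55
eef_pos: [0.5753, -0.3524, 0.3283]
ee_rot: [-3.134, -0.001, -1.865]
force: [1.1, 1.3, -2.0]
width: 0.0686
```

```bash
python3 -c "
from h import *
s=get_state();print(s['t'],s['eef_pos'],s['ee_rot'],s['width'],s['force'])
to(*st(.040,-.172),.16,-1.5926)
g=grab('wrist','w6.png')
"
```

```text
16.55 [ 0.575279   -0.35237207  0.32827302] [-3.13368959e+00 -9.35364938e-04 -1.86464640e+00] 0.06858256563634653 [ 1.06226929  1.26408072 -1.9880996 ]
off [-20.97   1.34   0.9 ] turn -15.6
```

View pics/w6.png

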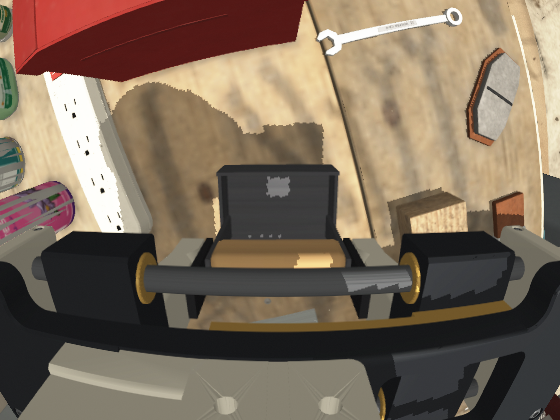

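Call:
send_rows(motion=[{"offset": [-21, 1.3, 0], "turn": -15.6}, {"offset": [-21, 1.3, 0], "turn": -15.6}, {"offset": [-21, 1.3, 0], "turn": -15.6}, {"offset": [-21, 1.3, 0], "turn": -15.6}, {"offset": [-21, 1.3, 0], "turn": -15.6}, {"offset": [-21, 1.3, 0], "turn": -15.6}, {"offset": [-21, 1.3, 0], "turn": -15.6}])

```text
t: 17.3
eef_pos: [0.6223, -0.1471, 0.322]
ee_rot: [3.14, 0.0, -1.593]
force: [0.0, -0.5, -1.5]
width: 0.0687
```

```bash
python3 - <<'E'
from h import *
s=get_state();print(s['t'],s['eef_pos'],s['ee_rot'],inst(s['eef_pos']))
g=grab('wrist','w7.png');p=fpts(g)
T=grab('top','t7.png');P=pts(T)
for nm,q in(('wrist',p),('top',P)):
  for y0 in(-.24,-.23,-.22,-.20,-.18):
    # station-frame profile across gutter
    d=q[...,:2]-S;c,sn=np.cos(SY),np.sin(SY);X=c*d[...,0]+sn*d[...,1];Y=-sn*d[...,0]+c*d[...,1];Z=q[...,2]
    m=(abs(Y-y0)<.004)&(X>-.02)&(X<.11)&(Z<.05)&(Z>-.01)
    hi=m&(Z>.027)&(X>.05);lo=m&(Z>.014)&(X<.03);f=m&(Z<.008)
    print(nm,y0,m.sum(),'far',X[hi].round(3)[:0],np.percentile(X[hi],[5,95]).round(4) if hi.any() else '','near',np.percentile(X[lo],[5,95]).round(4) if lo.any() else '')
cv2.imwrite('pics/w7.png',g['frame'])
E
```

```text
17.3 [ 0.62229244 -0.147074    0.32197676] [ 3.13977999e+00  6.33299526e-05 -1.59259131e+00] [ 0.03903497 -0.1712638 ]
wrist -0.24 1273 far [] [0.0521 0.08  ] near [-0.0027  0.0277]
wrist -0.23 1121 far [] [0.0786 0.082 ] near [-0.0047 -0.0011]
wrist -0.22 1165 far [] [0.0782 0.0822] near [-0.0041 -0.0006]
wrist -0.2 816 far [] [0.0785 0.0815] near [-0.0036 -0.0012]
wrist -0.18 119 far []  near 
top -0.24 6 far []  near 
top -0.23 7 far []  near 
top -0.22 0 far []  near 
top -0.2 0 far []  near 
top -0.18 0 far []  near
```

View pics/w7.png

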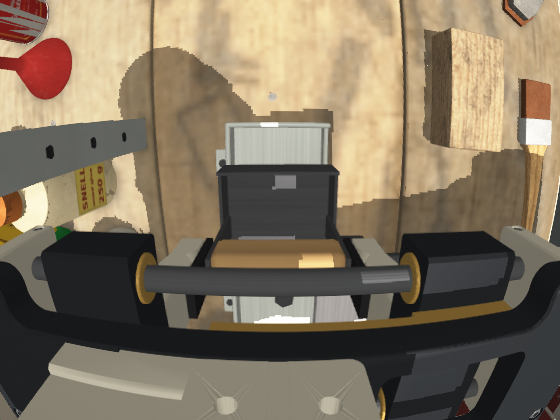

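Call:
send_rows(motion=[{"offset": [0, 0, 3], "turn": 0}, {"offset": [0, 0, 5.5], "turn": 0}, {"offset": [0, 0, 7], "turn": 0}, {"offset": [0, 0, 8], "turn": 0}, {"offset": [0, 0, 8], "turn": 0}])

```text
t: 17.9
eef_pos: [0.622, -0.1481, 0.2415]
ee_rot: [3.139, -0.0, -1.595]
force: [-0.0, 0.9, -1.6]
width: 0.0684
```

Call:
send_rows(motion=[{"offset": [0, 0, 0.2], "turn": 0}, {"offset": [0, 0, 0.4], "turn": 0}, {"offset": [0, 0, 0.4], "turn": 0}])

```text
t: 18.2
eef_pos: [0.6228, -0.1471, 0.2396]
ee_rot: [-3.141, 0.0, -1.593]
force: [-0.5, -0.4, -2.6]
width: 0.0687
```

```bash
python3 - <<'E'
from h import *
s=get_state();print(s['t'],s['eef_pos'],s['ee_rot'],inst(s['eef_pos']),s['force'],s['moment'])
E
```

```text
18.2 [ 0.62282189 -0.14712795  0.23956246] [-3.14057796e+00  1.12269796e-04 -1.59308280e+00] [ 0.03956547 -0.17130619] [-0.53499516 -0.44180966 -2.64105603] [0.03290452 0.1704864  0.0255902 ]
```

Call:
send_rows(motion=[{"offset": [0, 0, 0.15], "turn": 0}, {"offset": [0, 0, 0.15], "turn": 0}, {"offset": [0, 0, 0.15], "turn": 0}])

```text
t: 18.5
eef_pos: [0.6228, -0.147, 0.2378]
ee_rot: [-3.141, 0.0, -1.593]
force: [0.5, -0.2, -0.0]
width: 0.0683
```

Call:
send_rows(motion=[{"offset": [0, 0, 0.1], "turn": 0}, {"offset": [0, 0, 0.1], "turn": 0}, {"offset": [0, 0, 0.1], "turn": 0}])

```text
t: 18.8
eef_pos: [0.623, -0.1471, 0.2378]
ee_rot: [-3.14, -0.0, -1.592]
force: [-3.0, 0.6, 5.2]
width: 0.0685
```

Call:
send_rows(motion=[{"offset": [0, 0, 0.1], "turn": 0}, {"offset": [0, 0, 0.1], "turn": 0}, {"offset": [0, 0, 0.1], "turn": 0}])

```text
t: 19.1
eef_pos: [0.6231, -0.1471, 0.2377]
ee_rot: [-3.139, -0.001, -1.592]
force: [-3.8, 0.4, 11.9]
width: 0.0686
```

Call:
send_rows(motion=[{"offset": [-1.5, 0, -0.05], "turn": 0}, {"offset": [-3.5, 0, -0.05], "turn": 0}, {"offset": [-5.5, 0, -0.05], "turn": 0}, {"offset": [-7.5, 0, -0.05], "turn": 0}, {"offset": [-9.5, 0, -0.05], "turn": 0}, {"offset": [-11, 0, -0.05], "turn": 0}, {"offset": [-12.5, 0, -0.05], "turn": 0}, {"offset": [-14, 0, -0.05], "turn": 0}])

```text
t: 19.9
eef_pos: [0.6267, -0.0067, 0.2377]
ee_rot: [-3.139, -0.001, -1.592]
force: [-0.1, -2.4, 5.3]
width: 0.0685
```

```bash
python3 - <<'E'
from h import *
s=get_state();print(s['t'],s['eef_pos'],s['ee_rot'],inst(s['eef_pos']),s['force'],s['moment'])
E
```

```text
19.9 [ 0.62666458 -0.00671616  0.2377298 ] [-3.13876041e+00 -5.49953569e-04 -1.59197345e+00] [ 0.04034652 -0.03084401] [-0.11973366 -2.40236699  5.30314947] [-0.96022647  0.25308911  0.03240685]
```

Call:
send_rows(motion=[{"offset": [-1, 0.05, 0], "turn": 0}, {"offset": [-2, 0.1, 0], "turn": 0}, {"offset": [-3, 0.1, 0], "turn": 0}, {"offset": [-4, 0.1, 0], "turn": 0}, {"offset": [-5, 0.1, 0], "turn": 0}, {"offset": [-5.8, 0.1, 0], "turn": 0}, {"offset": [-6.6, 0.1, 0], "turn": 0}, {"offset": [-7.2, 0.1, 0], "turn": 0}])

```text
t: 20.7
eef_pos: [0.6273, 0.0651, 0.2377]
ee_rot: [-3.139, -0.0, -1.592]
force: [0.4, -3.6, 7.3]
width: 0.0682
```

Call:
send_rows(motion=[{"offset": [-0.3, 0, 0], "turn": 0}, {"offset": [-0.6, 0, 0], "turn": 0}, {"offset": [-0.8, 0, 0], "turn": 0}, {"offset": [-0.8, 0, 0], "turn": 0}])

```text
t: 21.1
eef_pos: [0.6274, 0.073, 0.2377]
ee_rot: [-3.139, -0.0, -1.592]
force: [0.4, -0.6, 7.4]
width: 0.0686
```

```bash
python3 - <<'E'
from h import *
s=get_state();print(s['t'],s['eef_pos'],s['ee_rot'],inst(s['eef_pos']),s['force'],s['moment'])
a=grab('top')['frame'][140:210,205:285];b=grab('side')['frame'][180:255,225:325]
cv2.imwrite('pics/m8.png',np.vstack([cv2.resize(a,(640,300),interpolation=cv2.INTER_CUBIC)[:, :],cv2.resize(b,(640,300),interpolation=cv2.INTER_CUBIC)]))
E
```

```text
21.1 [0.62739257 0.07296407 0.23768615] [-3.13892259e+00 -1.04757833e-04 -1.59199517e+00] [0.03933743 0.04883316] [ 0.43287868 -0.62327574  7.35994118] [-0.47804119  0.40817911  0.0096516 ]
```

View pics/m8.png

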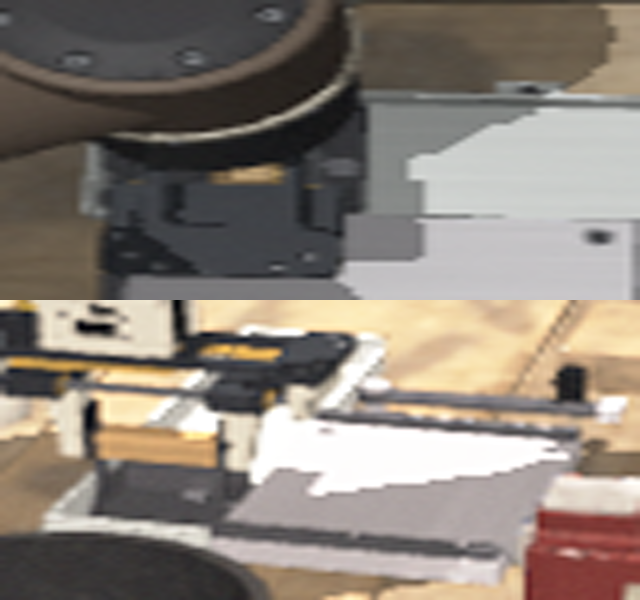

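Call:
send_rows(motion=[{"offset": [-0.15, 0, 0], "turn": 0}, {"offset": [-0.3, 0, 0], "turn": 0}, {"offset": [-0.3, 0, 0], "turn": 0}])

```text
t: 21.5
eef_pos: [0.6274, 0.075, 0.2378]
ee_rot: [-3.139, -0.001, -1.592]
force: [-0.2, -8.3, 6.3]
width: 0.0687
```

Call:
send_rows(motion=[{"offset": [-0.1, 0, 0], "turn": 0}, {"offset": [-0.2, 0, 0], "turn": 0}, {"offset": [-0.2, 0, 0], "turn": 0}])

```text
t: 21.8
eef_pos: [0.6275, 0.0759, 0.2381]
ee_rot: [-3.14, -0.003, -1.593]
force: [1.3, -13.2, 9.0]
width: 0.0688
```

Call:
send_rows(motion=[{"offset": [0.2, 0, 0], "turn": 0}, {"offset": [0.2, 0, -0.5], "turn": 0}, {"offset": [0.2, 0, -1.5], "turn": 0}, {"offset": [0.2, 0, -3], "turn": 0}, {"offset": [0.2, 0, -5], "turn": 0}, {"offset": [0.2, 0, -7], "turn": 0}, {"offset": [0.2, 0, -9], "turn": 0}, {"offset": [0.2, 0, -10], "turn": 0}])

```text
t: 22.6
eef_pos: [0.6269, 0.0765, 0.3384]
ee_rot: [-3.139, 0.001, -1.592]
force: [0.1, 1.2, -3.7]
width: 0.0682
```

Call:
send_rows(motion=[{"offset": [0, 0, -2], "turn": 0}, {"offset": [0, 0, -4], "turn": 0}, {"offset": [0, 0, -6], "turn": 0}, {"offset": [0, 0, -8], "turn": 0}, {"offset": [0, 0, -8], "turn": 0}])

```text
t: 23.1
eef_pos: [0.6271, 0.0763, 0.4188]
ee_rot: [-3.137, 0.002, -1.592]
force: [0.8, -0.2, -3.2]
width: 0.0687
```

```bash
python3 - <<'E'
from h import *
s=get_state();print(s['t'],s['eef_pos'],s['ee_rot'],inst(s['eef_pos']),s['force'],s['moment'])
a=grab('top')['frame'][145:265,210:410];b=grab('side')['frame'][100:250,200:340]
cv2.imwrite('pics/m9.png',np.vstack([cv2.resize(a,(500,300),interpolation=cv2.INTER_CUBIC)[:, :],cv2.resize(b,(500,536),interpolation=cv2.INTER_CUBIC)[:300]]))
g=grab('side');P=pts(g)
g=grab('top');P=pts(g)
m=(P[...,2]>.14)&(P[...,2]<.2)&(P[...,0]>.42)&(P[...,0]<.7)&(P[...,1]>.28)&(P[...,1]<.55);q=P[m][:,:2].astype(np.float32);print(cv2.minEnclosingCircle(q),len(q))
E
```

```text
23.1 [0.62711285 0.07631068 0.41882638] [-3.13705368e+00  1.60377261e-03 -1.59229106e+00] [0.03898484 0.05217288] [ 0.76355506 -0.21679753 -3.17066902] [ 0.08952566 -0.06255303 -0.01908325]
((0.5202949047088623, 0.4756413996219635), 0.05802328512072563) 245
```

View pics/m9.png

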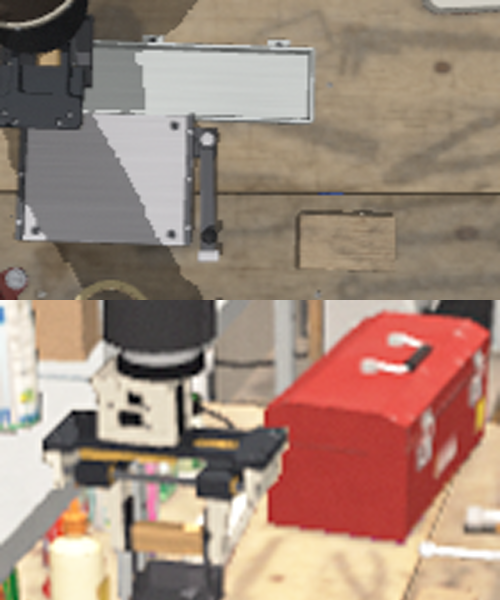

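```bash
python3 - <<'E'
from h import *
from scipy.optimize import least_squares
p=np.load('top0.npz')['p']
m=(abs(p[...,2]-.165)<.006)&(np.hypot(p[...,0]-.56,p[...,1]-.41)<.115);q=p[m][:,:2];print(len(q))
f=least_squares(lambda a:np.hypot(q[:,0]-a[0],q[:,1]-a[1])-a[2],[.56,.41,.086],loss='soft_l1',f_scale=.003);print(f.x,q.min(0),q.max(0))
to(f.x[0],f.x[1]-.05,.262,-1.592)
E
```

```text
723
[0.56100914 0.42585495 0.08323644] [0.47393058 0.3394846 ] [0.64925133 0.51481481]
off [-29.83   7.19  -0.67] turn -0.1
```

Call:
send_rows(motion=[{"offset": [-1, 0.2, 0], "turn": 0}, {"offset": [-3, 0.7, 0], "turn": 0}, {"offset": [-6, 1.4, 0], "turn": 0}, {"offset": [-10, 2.4, 0], "turn": 0}, {"offset": [-14, 3.3, 0], "turn": 0}, {"offset": [-18, 4.2, 0], "turn": 0}, {"offset": [-21, 5.0, 0], "turn": 0}, {"offset": [-23.5, 5.5, 0], "turn": 0}])

```text
t: 24.1
eef_pos: [0.5757, 0.3146, 0.4148]
ee_rot: [3.14, -0.001, -1.592]
force: [0.3, -0.6, -4.4]
width: 0.0687
```

Call:
send_rows(motion=[{"offset": [-2, 0.5, 0], "turn": 0}, {"offset": [-4, 0.9, 0], "turn": 0}, {"offset": [-5.5, 1.3, 0], "turn": 0}, {"offset": [-6.5, 1.6, 0], "turn": 0}, {"offset": [-7, 1.7, 0], "turn": 0}, {"offset": [-7, 1.7, 0], "turn": 0}])

```text
t: 24.7
eef_pos: [0.5614, 0.3826, 0.4159]
ee_rot: [3.141, -0.0, -1.593]
force: [0.2, 0.1, -4.1]
width: 0.0688
```

```bash
python3 - <<'E'
from h import *
s=get_state();print(s['t'],s['eef_pos'],s['ee_rot'],s['force'])
to(.5615,.383,.240,-1.592)
a=grab('top')['frame'][100:265,40:340];b=grab('side')['frame'][150:330,150:330]
cv2.imwrite('pics/m10.png',np.hstack([cv2.resize(a,(400,220),interpolation=cv2.INTER_CUBIC),cv2.resize(b,(400,400),interpolation=cv2.INTER_CUBIC)[60:280]]))
E
```

```text
24.7 [0.56143148 0.38260512 0.41587981] [ 3.14149010e+00 -1.69614574e-04 -1.59287481e+00] [ 0.22008589  0.08436861 -4.08900815]
off [-0.04 -0.01  1.69] turn -0.1
```

View pics/m10.png

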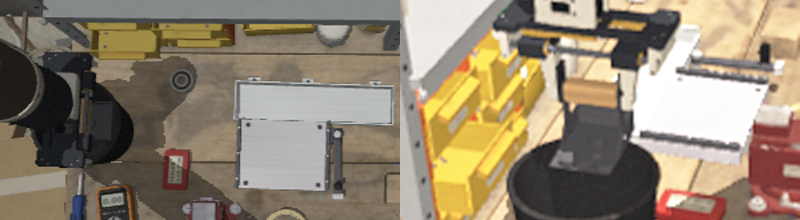

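Call:
send_rows(motion=[{"offset": [0.2, 0, 0.5], "turn": 0}, {"offset": [0.5, 0, 1.2], "turn": 0}, {"offset": [0.5, 0, 1.7], "turn": 0}, {"offset": [-0.4, 0, 2.2], "turn": 0}, {"offset": [-1.2, 0, 2.8], "turn": 0}, {"offset": [-1.2, 0, 2.8], "turn": 0}], squeeze=20)

```text
t: 25.4
eef_pos: [0.5617, 0.3964, 0.3875]
ee_rot: [-3.141, 0.001, -1.592]
force: [-2.5, 3.6, 1.2]
width: 0.069
```

```bash
cat > tilt.py <<'E'
from h import *
s=get_state();print(s['t'],s['eef_pos'],s['force'],s['moment'],s['width'])
g=grab('side','ts.png');P=pts(g);m=(P[...,2]<s['eef_pos'][2]-.17)&(P[...,2]>.1)&(abs(P[...,0]-.56)<.034)&(P[...,1]>.25)&(P[...,1]<.52)
# pan interior/floor seen from +y side: print z vs y in bins
q=P[m]
for y in np.arange(.30,.50,.015):
    k=abs(q[:,1]-y)<.0075
    if k.sum()>3: print(round(y,3),k.sum(),np.percentile(q[k,2],[10,50,90]).round(3))
E
python3 tilt.py
```

```text
25.4 [0.56171434 0.39640288 0.38746196] [-2.53042608  3.58215195  1.16977399] [1.27256962 0.41866572 0.08553451] 0.06902478963695319
0.345 44 [0.166 0.168 0.171]
0.36 145 [0.109 0.164 0.168]
0.375 100 [0.157 0.161 0.167]
0.39 175 [0.152 0.157 0.184]
0.405 166 [0.146 0.152 0.215]
0.42 95 [0.144 0.149 0.155]
0.435 116 [0.141 0.146 0.151]
0.495 63 [0.104 0.118 0.161]
```

Call:
send_rows(motion=[{"offset": [-0.5, 0, 0.5], "turn": 0}, {"offset": [-1.0, 0, 1.0], "turn": 0}, {"offset": [-1.4, 0, 1.5], "turn": 0}, {"offset": [-1.7, 0, 2.1], "turn": 0}, {"offset": [-2.0, 0, 2.7], "turn": 0}, {"offset": [-2.3, 0, 3.3], "turn": 0}, {"offset": [-2.3, 0, 3.3], "turn": 0}])

```text
t: 26.15
eef_pos: [0.5623, 0.4183, 0.3536]
ee_rot: [3.141, 0.0, -1.593]
force: [0.5, 5.7, 1.2]
width: 0.0688
```

```bash
python3 tilt.py
```

```text
26.15 [0.56227399 0.41827847 0.35358437] [0.46065742 5.72476174 1.16504804] [ 2.1716894  -0.23295702  0.11531909] 0.06881309084425548
0.345 36 [0.17  0.177 0.18 ]
0.36 124 [0.124 0.165 0.174]
0.375 87 [0.131 0.136 0.142]
0.39 262 [0.111 0.121 0.133]
0.405 64 [0.104 0.107 0.113]
0.495 64 [0.102 0.114 0.136]
```

Call:
send_rows(motion=[{"offset": [-0.2, 0, 0.7], "turn": 0}, {"offset": [-0.4, 0, 1.4], "turn": 0}, {"offset": [-0.4, 0, 1.4], "turn": 0}, {"offset": [-0.2, 0, 0.9], "turn": 0}, {"offset": [-0.4, 0, 1.4], "turn": 0}, {"offset": [-0.4, 0, 1.4], "turn": 0}])

```text
t: 26.8
eef_pos: [0.5622, 0.4215, 0.3393]
ee_rot: [3.14, -0.001, -1.593]
force: [0.5, 5.3, -0.2]
width: 0.0689
```

```bash
python3 tilt.py; python3 -c "
import cv2
a=cv2.imread('pics/ts.png')[200:340,170:310];cv2.imwrite('pics/m11.png',cv2.resize(a,(560,560),interpolation=cv2.INTER_CUBIC))"
```

```text
26.8 [0.5621789  0.42150664 0.33933646] [ 0.49795499  5.25152801 -0.24855139] [ 1.55512958 -0.07422864  0.0232861 ] 0.06890854614704892
0.36 129 [0.146 0.156 0.166]
0.375 126 [0.108 0.118 0.154]
0.39 104 [0.102 0.106 0.115]
0.495 78 [0.102 0.113 0.153]
```

View pics/m11.png

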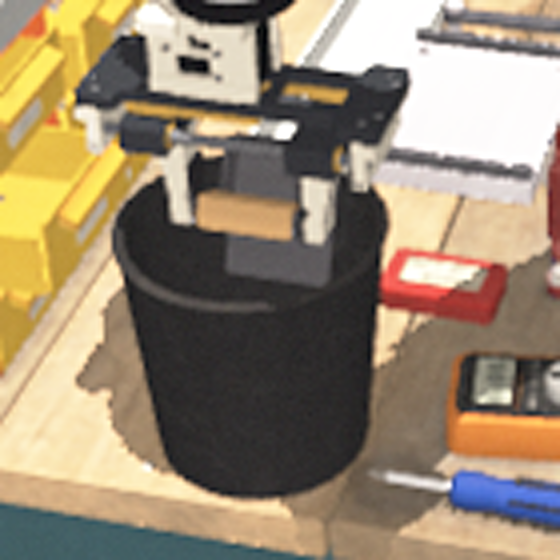

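Call:
send_rows(motion=[{"offset": [-0.5, 0, -2], "turn": 0}, {"offset": [-1, 0, -5], "turn": 0}, {"offset": [-1, 0, -8], "turn": 0}, {"offset": [-1, 0, -11], "turn": 0}, {"offset": [-1, 0, -12], "turn": 0}, {"offset": [-1, 0, -12], "turn": 0}])

```text
t: 27.45
eef_pos: [0.5625, 0.431, 0.4614]
ee_rot: [-3.141, 0.001, -1.593]
force: [-0.3, 0.5, -3.1]
width: 0.0689
```

```bash
python3 tilt.py
```

```text
27.45 [0.56252907 0.43096309 0.46144961] [-0.26558462  0.4647471  -3.06172033] [ 0.13263662  0.10201561 -0.02217454] 0.0688840890843729
0.345 313 [0.117 0.145 0.164]
0.36 262 [0.104 0.126 0.163]
0.375 117 [0.274 0.281 0.288]
0.39 309 [0.223 0.236 0.248]
0.405 42 [0.219 0.222 0.228]
0.45 9 [0.287 0.29  0.291]
0.495 68 [0.103 0.115 0.145]
```

Call:
send_rows(motion=[{"offset": [0, 0, 0], "turn": 0}, {"offset": [0, 0, 0], "turn": 0}, {"offset": [0, 0, 0], "turn": 0}, {"offset": [0, 0, 0], "turn": 0}, {"offset": [0, 0, 0], "turn": 0}], squeeze=7)

```text
t: 28.0
eef_pos: [0.5625, 0.4315, 0.4607]
ee_rot: [3.141, -0.0, -1.593]
force: [-0.5, -0.2, -2.7]
width: 0.0689
```

```bash
python3 tilt.py; python3 -c "
from h import *
f=[]
for i in range(6): f.append(get_state()['force'][2]);grab_frame('top')
print(np.round(f,2))"
```

```text
28.0 [0.56252    0.43145041 0.4606604 ] [-0.50832566 -0.236807   -2.69817524] [0.07327077 0.0912682  0.02431326] 0.06891850419703562
0.345 198 [0.109 0.134 0.163]
0.36 188 [0.104 0.118 0.143]
0.39 89 [0.24  0.243 0.246]
0.405 127 [0.233 0.237 0.241]
0.42 168 [0.227 0.232 0.253]
0.435 191 [0.221 0.225 0.271]
0.45 201 [0.214 0.218 0.288]
0.465 56 [0.211 0.213 0.216]
0.495 63 [0.104 0.116 0.145]
[-2.31 -1.99 -2.53 -1.46 -2.73 -2.64]
```

Call:
send_rows(motion=[{"offset": [0, 0, 0], "turn": 0}, {"offset": [0, 0, 0], "turn": 0}, {"offset": [3, 0, 0], "turn": 0}, {"offset": [7, 0, 0], "turn": 0}, {"offset": [12, 0, 0], "turn": 0}, {"offset": [17, 0, 0], "turn": 0}, {"offset": [22, 0, 0], "turn": 0}, {"offset": [27, 0, 0], "turn": 0}], squeeze=20)

```text
t: 29.15
eef_pos: [0.556, 0.1596, 0.4614]
ee_rot: [-3.141, 0.0, -1.593]
force: [2.0, -0.4, -2.8]
width: 0.0686
```

```bash
python3 - <<'E'
from h import *
s=get_state();print(s['t'],s['eef_pos'],s['force'])
to(.58,-.35,.17,-1.593)
g=grab('top','t12.png');P=pts(g)
m=(np.hypot(P[...,0]-.5615,P[...,1]-.427)<.066)&(P[...,2]<.1)&(P[...,2]>-.02);print(m.sum(),np.percentile(P[m][:,2],[2,10,50,80,90,95,99]).round(4))
im=cv2.convertScaleAbs(g['frame'][150:235,55:150],alpha=3,beta=10)
cv2.imwrite('pics/m12.png',cv2.resize(im,None,fx=6,fy=6,interpolation=cv2.INTER_CUBIC))
E
```

```text
29.15 [0.55600084 0.15958127 0.46137014] [ 2.00718511 -0.41219195 -2.81407998]
off [50.9  -3.5  13.22] turn 0.0Traceback (most recent call last):
  File "<stdin>", line 5, in <module>
    return _quantile_unchecked(
        a, q, axis, out, overwrite_input, method, keepdims, weights)
    return _ureduce(a,
                    func=_quantile_ureduce_func,
    ...<5 lines>...
                    overwrite_input=overwrite_input,
                    method=method)
    r = func(a, **kwargs)
    result = _quantile(arr,
                       quantiles=q,
    ...<2 lines>...
                       out=out,
                       weights=wgt)
    slices_having_nans = np.isnan(arr[-1, ...])
                                  ~~~^^^^^^^^^
IndexError: index -1 is out of bounds for axis 0 with size 0
```

Call:
send_rows(motion=[{"offset": [5, -0.4, 0], "turn": 0}, {"offset": [10, -0.8, 0], "turn": 0}, {"offset": [15, -1.2, 0], "turn": 0}, {"offset": [20, -1.6, 0], "turn": 0}, {"offset": [25, -2, 0], "turn": 0}, {"offset": [30, -2.4, 0], "turn": 0}, {"offset": [35, -2.8, 0], "turn": 0}, {"offset": [39, -3, 0], "turn": 0}])

```text
t: 30.0
eef_pos: [0.5776, -0.2316, 0.4612]
ee_rot: [-3.141, -0.0, -1.594]
force: [-0.3, -0.2, -2.4]
width: 0.0691
```

Call:
send_rows(motion=[{"offset": [4, -0.2, 2], "turn": 0}, {"offset": [8, -0.4, 5], "turn": 0}, {"offset": [11, -0.5, 9], "turn": 0}, {"offset": [12, -0.5, 13], "turn": 0}, {"offset": [12, -0.5, 13], "turn": 0}, {"offset": [12, -0.5, 13], "turn": 0}])

```text
t: 30.6
eef_pos: [0.5803, -0.3495, 0.3309]
ee_rot: [3.14, -0.0, -1.593]
force: [-0.3, -0.5, -1.4]
width: 0.0686
```

```bash
python3 - <<'E'
from h import *
s=get_state();print(s['t'],s['eef_pos'],s['force'])
to(.58,-.35,.085,-1.593)
g=grab('top','t12.png');P=pts(g)
r=np.hypot(P[...,0]-.5615,P[...,1]-.427)
m=(r<.066)&(P[...,2]<.1)&(P[...,2]>-.02);print(m.sum(),np.percentile(P[m][:,2],[2,10,50,80,90,95,99]).round(4))
# high-side bumps on pot floor: slugs
from scipy import ndimage as N
b=m&(P[...,2]>.0105);l,n=N.label(b);print([(int((l==i).sum()),P[l==i].mean(0).round(3)) for i in range(1,n+1) if (l==i).sum()>5])
w=m[150:235,55:150]
im=cv2.convertScaleAbs(g['frame'][150:235,55:150],alpha=4,beta=10)
cv2.imwrite('pics/m12.png',cv2.resize(im,None,fx=6,fy=6,interpolation=cv2.INTER_CUBIC))
E
```

```text
30.6 [ 0.58032083 -0.34946244  0.33089339] [-0.26745803 -0.54303469 -1.41844046]
off [0.05 0.02 8.69] turn -0.0
1186 [-0.0005  0.0016  0.0061  0.011   0.016   0.0206  0.0285]
[(9, array([0.605, 0.476, 0.027])), (30, array([0.581, 0.452, 0.015])), (101, array([0.556, 0.471, 0.018])), (38, array([0.534, 0.451, 0.016]))]
```

Call:
send_rows(motion=[{"offset": [0, 0, 3], "turn": 0}, {"offset": [0, 0, 6], "turn": 0}, {"offset": [0, 0, 7.5], "turn": 0}, {"offset": [0, 0, 8.2], "turn": 0}, {"offset": [0, 0, 8.8], "turn": 0}, {"offset": [0, 0, 9.3], "turn": 0}, {"offset": [0, 0, 9.6], "turn": 0}, {"offset": [0, 0, 9.6], "turn": 0}], squeeze=10)

```text
t: 31.45
eef_pos: [0.5808, -0.3493, 0.2364]
ee_rot: [-3.139, -0.001, -1.593]
force: [1.0, -0.7, 0.2]
width: 0.0688
```

```bash
python3 - <<'E'
from h import *
s=get_state();print(s['t'],s['eef_pos'],s['force'],s['moment'])
E
```

```text
31.45 [ 0.58083403 -0.34931853  0.2363692 ] [ 0.97713102 -0.67263542  0.22546707] [-0.29800883 -0.07220236 -0.02354734]
```

Nearly flat; 1–2 mm more, then release and rise.

Call:
send_rows(motion=[{"offset": [0, 0, 0.15], "turn": 0}, {"offset": [0, 0, 0.25], "turn": 0}, {"offset": [0, 0, 0.25], "turn": 0}])

```text
t: 31.75
eef_pos: [0.5802, -0.3491, 0.2325]
ee_rot: [-3.141, 0.0, -1.593]
force: [0.3, -0.8, 0.7]
width: 0.069
```

Call:
send_rows(motion=[{"offset": [0, 0, 0], "turn": 0}, {"offset": [0, 0, 0], "turn": 0}, {"offset": [0, 0, 0], "turn": 0}, {"offset": [0, 0, 0], "turn": 0}, {"offset": [0, 0, -1], "turn": 0}, {"offset": [0, 0, -4], "turn": 0}, {"offset": [0, 0, -8], "turn": 0}, {"offset": [0, 0, -8], "turn": 0}], hand=1)

```text
t: 32.55
eef_pos: [0.5819, -0.35, 0.3197]
ee_rot: [-3.132, -0.004, -1.592]
force: [0.2, 0.6, 0.6]
width: 0.0879
```

```bash
python3 - <<'E'
from h import *
s=get_state();print(s['t'],s['eef_pos'],s['force'])
g=grab('wrist','w13.png');p=fpts(g);m=(p[...,2]>.06)&(p[...,2]<.095)&(np.hypot(p[...,0]-.58,p[...,1]+.35)<.06)
print(cv2.minAreaRect(p[m][:,:2].astype(np.float32)),np.percentile(p[m][:,2],[5,50,95]))
a=1.64;to(*st(-.030-.11*np.sin(a),-.115+.11*np.cos(a)),.15,-1.593)
E
```

```text
32.55 [ 0.58185256 -0.350016    0.3197314 ] [0.20550159 0.61345271 0.57749761]
((0.5802167654037476, -0.3493647873401642), (0.021761801093816757, 0.069894939661026), 89.17657470703125) [0.06628552 0.0808165  0.08228036]
off [-25.2   14.2    0.64] turn 0.0
```

Call:
send_rows(motion=[{"offset": [-25.3, 14, 0], "turn": 0}, {"offset": [-25.3, 14, 0], "turn": 0}, {"offset": [-25.3, 14, 0], "turn": 0}, {"offset": [-25.3, 14, 0], "turn": 0}, {"offset": [-25.3, 14, 0], "turn": 0}, {"offset": [-25.3, 14, 0], "turn": 0}, {"offset": [-25.3, 14, 0], "turn": 0}, {"offset": [-25.3, 14, 0], "turn": 0}])

```text
t: 33.4
eef_pos: [0.4456, -0.0924, 0.313]
ee_rot: [-3.141, 0.0, -1.59]
force: [-0.8, 0.7, 0.2]
width: 0.0874
```

```bash
python3 - <<'E'
from h import *
s=get_state();print(s['t'],s['eef_pos'])
g=grab('wrist','w14.png');p=fpts(g);m=(p[...,2]>.06)&(p[...,2]<.09)&(np.hypot(p[...,0]-.444,p[...,1]+.094)<.03)
print(m.sum(),cv2.minAreaRect(p[m][:,:2].astype(np.float32)))
to(.4443,-.0946,.0765,-1.593)
E
```

```text
33.4 [ 0.44562828 -0.09236345  0.31295612]
546 ((0.4438156187534332, -0.09052450954914093), (0.015552034601569176, 0.015734439715743065), 44.324684143066406)
off [0.17 0.18 7.73] turn 0.1
```

Call:
send_rows(motion=[{"offset": [0, 0.15, 4], "turn": 0}, {"offset": [0, 0.15, 7], "turn": 0}, {"offset": [0, 0.15, 7.7], "turn": 0}, {"offset": [0, 0.15, 7.7], "turn": 0}], squeeze=20)

```text
t: 33.85
eef_pos: [0.4445, -0.0939, 0.2346]
ee_rot: [3.138, -0.001, -1.594]
force: [0.2, -0.5, 1.1]
width: 0.0877
```

Call:
send_rows(motion=[{"offset": [0, 0, 0], "turn": 0}, {"offset": [0, 0, 0], "turn": 0}, {"offset": [0, 0, 0], "turn": 0}, {"offset": [0, 0, 0], "turn": 0}, {"offset": [0, 0, 0], "turn": 0}, {"offset": [0, 0, 0], "turn": 0}, {"offset": [0, 0, 0], "turn": 0}, {"offset": [0, 0, 0], "turn": 0}], hand=-1)

```text
t: 34.65
eef_pos: [0.4443, -0.0931, 0.2355]
ee_rot: [3.142, -0.0, -1.593]
force: [-0.6, 0.2, -0.7]
width: 0.0295
```

Call:
send_rows(motion=[{"offset": [0, 0, 0], "turn": 0}, {"offset": [0, 0, 0], "turn": 0}, {"offset": [0, 0, 0], "turn": 0}, {"offset": [0, 0, 0], "turn": 0}])

```text
t: 35.05
eef_pos: [0.444, -0.0932, 0.2354]
ee_rot: [3.141, -0.0, -1.593]
force: [-2.7, -0.1, 1.7]
width: 0.0152
```

```bash
python3 -c "
from h import *
s=get_state();print(s['t'],s['eef_pos'],s['width'],s['force'])
P=st(-.030,-.115);k=s['eef_pos'][:2];d=inst(k)-inst(P);th=np.arctan2(-d[0],d[1]);print(P,th,np.hypot(*d))
for a in np.linspace(th,0.0,10)[1:]:
    x,y=st(-.030-.11*np.sin(a),-.115+.11*np.cos(a));to(x,y,.0765,None,s)
"
```

```text
35.05 [ 0.44403373 -0.09315019  0.23540202] 0.015241413113720431 [-2.7095458  -0.09842778  1.70316437]
[ 0.55450033 -0.08931873] 1.627266800766068 0.11053301903029018
off [-1.99 -0.12 -0.01] turn 0
off [-3.93 -0.54 -0.01] turn 0
off [-5.76 -1.31 -0.01] turn 0
off [-7.43 -2.39 -0.01] turn 0
off [-8.87 -3.75 -0.01] turn 0
off [-10.05  -5.35  -0.02] turn 0
off [-10.92  -7.14  -0.02] turn 0
off [-11.45  -9.05  -0.02] turn 0
off [-11.63 -11.03  -0.02] turn 0
```

Call:
send_rows(motion=[{"offset": [-2.0, -0.1, 0], "turn": 0}, {"offset": [-3.9, -0.55, 0], "turn": 0}, {"offset": [-5.75, -1.3, 0], "turn": 0}, {"offset": [-7.4, -2.4, 0], "turn": 0}, {"offset": [-8.9, -3.75, 0], "turn": 0}, {"offset": [-10.05, -5.35, 0], "turn": 0}, {"offset": [-10.9, -7.15, 0], "turn": 0}, {"offset": [-11.45, -9.05, 0], "turn": 0}])

```text
t: 35.85
eef_pos: [0.5371, 0.0206, 0.2348]
ee_rot: [3.139, 0.001, -1.593]
force: [-2.3, 1.5, -0.6]
width: 0.0155
```

Call:
send_rows(motion=[{"offset": [-0.2, -1.0, 0], "turn": 0}, {"offset": [-0.2, -2.0, 0], "turn": 0}, {"offset": [-0.2, -2.1, 0], "turn": 0}, {"offset": [-0.2, -2.1, 0], "turn": 0}])

```text
t: 36.25
eef_pos: [0.5575, 0.0215, 0.2347]
ee_rot: [3.139, 0.001, -1.594]
force: [-5.4, 9.4, -1.7]
width: 0.0154
```

```bash
python3 -c "
from h import *
s=get_state();print(s['t'],s['eef_pos'],s['width'],s['force'])
P=st(-.030,-.115);k=s['eef_pos'][:2];d=inst(k)-inst(P);th=np.arctan2(-d[0],d[1]);print(P,th,np.hypot(*d))
"
```

```text
36.25 [0.55747071 0.02149499 0.23469874] 0.015350158336816121 [-5.43639676  9.41225781 -1.70828742]
[ 0.55450033 -0.08931873] -0.004998762280353999 0.11085351659035059
```

Call:
send_rows(motion=[{"offset": [0, 0, 0], "turn": 0}, {"offset": [0, 0, 0], "turn": 0}, {"offset": [0, 0, 0], "turn": 0}, {"offset": [0, 0, 0], "turn": 0}, {"offset": [0, 0, 0], "turn": 0}, {"offset": [0, 0, -3], "turn": 0}, {"offset": [0, 0, -7], "turn": 0}, {"offset": [0, 0, -11], "turn": 0}], hand=1)

```text
t: 37.05
eef_pos: [0.5582, 0.0207, 0.3465]
ee_rot: [3.141, -0.001, -1.593]
force: [1.1, 0.2, 0.1]
width: 0.0736
```

Call:
send_rows(motion=[{"offset": [3, 2, -3], "turn": 0}, {"offset": [6, 4, -6], "turn": 0}, {"offset": [10, 6, -8], "turn": 0}, {"offset": [14, 8, -8], "turn": 0}, {"offset": [18, 10, -8], "turn": 0}, {"offset": [20, 10, -8], "turn": 0}, {"offset": [20, 10, -8], "turn": 0}, {"offset": [20, 10, -8], "turn": 0}])

```text
t: 37.85
eef_pos: [0.4538, -0.1772, 0.4255]
ee_rot: [-3.141, 0.0, -1.595]
force: [-0.2, 1.0, -0.1]
width: 0.0873
```

```bash
python3 - <<'E'
from h import *
from scipy import ndimage as N
s=get_state();print(s['t'],s['eef_pos'],s['force'])
g=grab('top','t15.png');P=pts(g)
m=(P[...,2]>.068)&(P[...,2]<.09)&(np.hypot(P[...,0]-.55,P[...,1]-.02)<.06);k=P[m].mean(0);d=inst(k)-[-.03,-.115];print('knob',k,np.arctan2(-d[0],d[1]))
r=np.hypot(P[...,0]-.5615,P[...,1]-.427);m=(r<.066)&(P[...,2]<.1);b=m&(P[...,2]>.0105);l,n=N.label(b);print([(int((l==i).sum()),P[l==i].mean(0).round(3)) for i in range(1,n+1) if (l==i).sum()>5])
f=g['frame'];pot=cv2.resize(cv2.convertScaleAbs(f[152:232,60:145],alpha=5,beta=20),(400,376),interpolation=cv2.INTER_CUBIC)
al=cv2.resize(f[130:290,80:440],(800,356),interpolation=cv2.INTER_CUBIC)
out=np.zeros((600,800,3),np.uint8);out[:244,:400]=pot[70:314];out[244:]=al;out[:244,400:]=cv2.resize(grab('wrist')['frame'],(400,300))[:244]
cv2.imwrite('pics/m15.png',out)
E
```

```text
37.85 [ 0.45377125 -0.17721823  0.42553453] [-0.15842287  1.00326684 -0.07501508]
knob [0.56131629 0.02148067 0.08354092] -0.03963880762854437
[(7, array([0.605, 0.476, 0.022])), (7, array([0.587, 0.486, 0.022])), (31, array([0.58 , 0.452, 0.015])), (98, array([0.556, 0.472, 0.019])), (38, array([0.534, 0.451, 0.014]))]
```

View pics/m15.png

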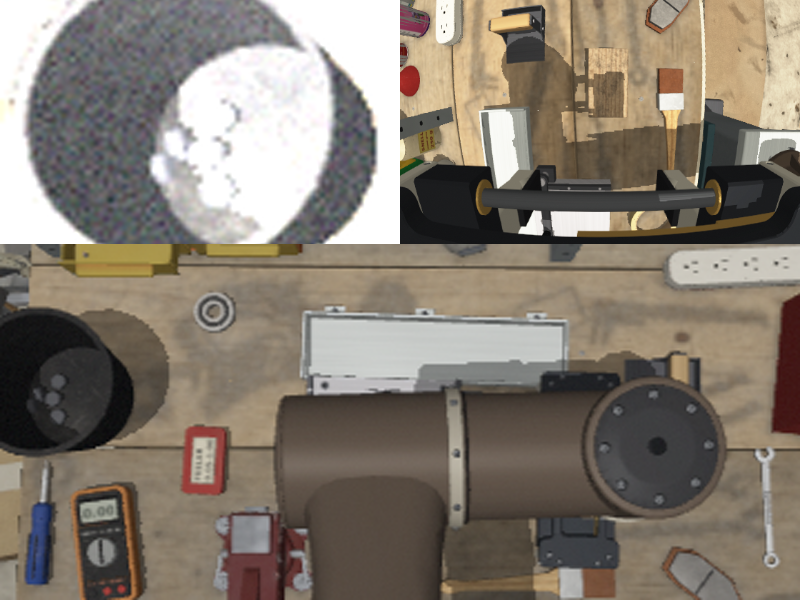

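```bash
python3 -c "
from h import *
print(get_state()['force'],job_done())"
```

```text
the job is handed in; nothing more can be done
[-0.44780017 -0.45969046  0.04338209] None
```

I finished the whole sequence and handed the job in at about 38 s of robot time. No verdict was reported.

**What I did:**
- **Stop and wiping:** I swung the length stop clear to about 1.64 rad and wiped the five slugs into the gutter with two passes of the block. The block is back flat on the bench.
- **Scooping:** I held the shovel by its bar ends, because the moves allow no tilting of the tool. I ran it to the end wall and lifted the slugs out.
- **Tipping:** I tipped the pan by pressing its back edge on the pot rim, to about 45 degrees and then further.
- **Finish:** I set the shovel down flat on the bench and swung the stop home.

**Last checks:**
- **Slugs:** The slugs lie together on the pot floor, and the area of the bumps in the depth image fits five. The last picture clearly separates only four or five of them. The gutter and plate showed empty after the scoop, the shovel's weight was back to bare, and its pan looked empty.
- **Length stop:** It stands at about 0 rad by the arm's position and at -0.04 rad by the camera. Both are within the limit.
- **Block and shovel:** The shovel's bar top measured 81 mm, which means it lies flat. The final pictures show the block and shovel clear of the plate and gutter.
- **Bearing, tin box and spanner:** They appear unmoved.
- **Robot:** The gripper was open and free, with about zero force on it.

The arm hid most of the plate in the last picture, so for the plate I rely on the earlier view.

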